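Bring the mixing cup round and hold the dropper over it

TASK

Turn the ink-cup carousel by its knob until its largest cup has clicked into place at the pointer on the foot. Then lift the dropper out of its bottle, carry it over the row of ink bottles in the rack and finish holding it still and upright, gripped in the air, with its tip centred about a centimetre above the rim of that cup, ready to drip: do not put it down or let go. The dropper must never touch the carousel or its cups, the dropper's bottle must stay standing, and the ink bottles, rinse cup, jar and tattoo machine must not be knocked out of place.

Things in the scene. Friction and masses are not known exactly. Their poses are not given: they have to be found in the camera images.
- carousel (a joint): Angle of the carousel's plate, rad, growing anticlockwise seen from above; 0 = the largest cup exactly at the pointer. Turns all round with a light click (detent) every 0.785 rad; let go within 0.3 rad of a click it settles there by itself. Turning takes under 0.15 N m. It starts one or two clicks to the positive side, so it has to go clockwise by 0.6 to 1.75 rad.
- knob (a point): Point on the carousel's vertical axis, 74 mm above the table, where to grip its knob: round, fluted, black, 40 mm across, from 35 to 91 mm above the table; grip from above at any yaw. The aluminium plate is 170 mm across, its top at 35 mm; eight white cups stand on it in a ring 62 mm from the axis and rise to 49 mm at most. The foot is fixed.
- large_cup (a point): Centre of the mouth (rim height, 49 mm above the table) of the largest of the eight cups on the carousel, an empty white plastic cup 28 mm across outside, 24 mm inside, its rim 14 mm above the plate. The other seven are 18 or 14 mm across and 10 mm high. Turns with the plate.
- pointer_place (a point): Where the centre of that cup's mouth lies when clicked in at the pointer: 62 mm from the axis towards the pointer, 49 mm above the table. The pointer is a small aluminium cone on a black upright housing (18 mm wide, 46 mm high) on the foot, just outside the plate's edge, 103 mm from the axis, roughly on the robot's side.
- dropper_collar (a point): Centre of the dropper's ribbed black collar, 24 mm across, 20 mm high, the place to grip; z points up along the dropper. At the start 88 mm above the table: the dropper, unscrewed, stands loose and upright in its amber bottle, collar on the neck's rim. Above the collar is a bulb 17 mm across, 26 mm tall; below it a white 7 mm pipette.
- dropper_tip (a point): Lower end of the dropper's pipette, on its axis, 76 mm below the centre of the collar. At the start it is inside the bottle, so the dropper has to rise 70 mm to leave the neck.
- dropper: The whole dropper, rigid, about 22 g; origin at the centre of its collar, z up along it.
- dropper_bottle: Loose amber glass bottle that the dropper stands in: body 33 mm across and 50 mm high, sloping shoulder from 50 to 62 mm, neck 18.4 mm across outside and 13.2 mm inside, its rim 78 mm above the underside. About 90 g. Origin at the centre of its underside. The neck leaves 3 mm all round the pipette.
- rack: Low steel rack fixed to the table between the dropper and the carousel, 244 mm long along its own x, 46 mm wide along its y, ends and side rails 40 mm high; origin at the centre of its underside. Four ink bottles stand in it in a row, their tops 113 mm above the table.
- ink0: Capped black ink bottle number 1 of the row in the rack (from the robot's end), 33 mm across, 105 mm tall with its nozzle cap; origin at the centre of its underside, 8 mm above the table.
- ink1: Capped black ink bottle number 2 of the row in the rack (from the robot's end), 33 mm across, 105 mm tall with its nozzle cap; origin at the centre of its underside, 8 mm above the table.
- ink2: Capped black ink bottle number 3 of the row in the rack (from the robot's end), 33 mm across, 105 mm tall with its nozzle cap; origin at the centre of its underside, 8 mm above the table.
- ink3: Capped black ink bottle number 4 of the row in the rack (from the robot's end), 33 mm across, 105 mm tall with its nozzle cap; origin at the centre of its underside, 8 mm above the table.
- rinse_cup: Clear plastic rinse cup, 76 mm across, 95 mm tall, standing loose beyond the rack; origin under its centre. A bystander.
- balm_jar: Closed low white jar with a metal lid, 60 mm across, 40 mm tall, loose; origin under its centre. A bystander.
- pen_machine: Pen-shaped tattoo machine lying on the table, about 146 mm long, 28 mm thick, loose; origin under its middle, x along it towards the needle. A bystander.
Mind the look-alikes: they are no part of the job. Leave any pink look-alike of the dropper alone.

How it is judged:
By the outcome, as a careful person would: the job done as asked, in the order asked, and still so for the second after the job is handed in, while the arm keeps its last pose, push and grip.
It also fails if it takes over 69 s, if anything falls off the work surface, if the arm or the gripper's body presses on something with over 40 N, if the wrist force passes 120 N, or if a joint passes its speed limit or range.

ROBOT

A 7-joint arm with a two-finger parallel gripper is mounted at the origin on the work surface. World frame = base frame: x ahead of the robot, y to its left, z up, the work surface at z = 0. Lengths are in m, angles in rad, forces in N, time in s.
With the tool pointing down it reaches from about 0.425 to 0.925 m from the base axis. Payload 6.8 kg.
Tool frame: the origin (TCP) lies midway between the tips of the shut fingers; the grasp point (between the pads) lies 19 mm behind it; z points along the fingers, x is the direction in which the jaws open and shut, and the axes are right-handed (so a half turn about z gives the same grasp; the last joint's range is limited). The gripper opens to 85 mm and grips with 20 to 120 N. Pads are 22 mm wide; open, the fingers measure 114 mm over their backs; the gripper's body (76 mm by 85 mm) begins 54 mm behind the grasp point. The pads swing forward as they close: fully open they stand 13 mm farther back than shut.
Start: joints at [-1.393, 0.477, 0.022, 1.555, -0.011, 1.109, -0.083], TCP at [0.19, 0.648, 0.205] pointing down, gripper open.
Joint ranges: [-2.96, 2.96], [-0.34, 2.1], [-1.41, 1.46], [0.24, 2.44], [-1.37, 4.51], [0.17, 1.92], [-2.96, 2.96]. Speed limits (rad/s): [2.39, 2.39, 3.14, 3.14, 3.14, 3.14, 3.14].

INTERFACE

Orientations are given as a unit quaternion [w, x, y, z].
In Python, from workcell import robot gives the robot as it stands.
- The arm moves only by the tool send_rows, never from a script. Its argument "increments" is a list of rows, each a list of 7 numbers: the shift along the tool's x, y, z in cm, then the turn, a rotation vector about the tool's x, y, z in degrees, then the gripper's target within -1 to 1 (shut at 1, half-way at 0, fully open at -1). A call has 1 to 8 rows; each row shifts and turns the commanded pose from where the row before left it, along the tool's axes as they then stand; what a row does not reach is not made up. A row lasts 1/8 s, in which the tool goes at most 62.5 mm and 10.7 degrees, less where a joint would pass 70% of its speed; a pose out of reach is approached as far as the arm can. A call with a gripper value outside its range is refused whole. The fingers move at their own pace and stop on an object; the grip force is fixed at half the most. Time passes only in rows, so rows that do not move let the fingers close. It gives the time, the measured TCP pose, the force and the opening at its end, in the units of the state.
- robot.observe(): the state, without advancing time (a new reading comes with each control period).
- robot.snapshot(name): name is "side" or "top"; returns a dict with "pixels" (480x640x3 uint8, red, green, blue), "intrinsics" (3x3 intrinsics, pixels), "pose" (4x4, takes a point from camera to world coordinates). Camera axes: x right, y up, looking along -z (the intrinsics and any distortion apply to the point x, -y, -z); pixel columns grow to the right and rows downward; lengths in m; the calibration is good to about 2 mm. A picture is of the moment at which its call begins. There is no depth.
- robot.finish_job(): hands the job in, once; it reports no verdict.
Trained networks look in a picture, given as the dict that the camera call returned (one of the last four; its "shot" number tells which), for a name from the list of things; names that differ only in an ending like _2 or _b are one class to them, and where a whole thing is asked for, a point or a joint stands for the part that bears it (a point fixed in the world has none). Each returns a list of dicts, best first, with "score" (0 to 1); they miss things now and then, are a little off and sometimes report something else, mostly with a low value. They report only what shows in the picture. A call takes as long as a camera call. They do not tell look-alikes from the thing itself.
- robot.regions_of(picture, query): "mask" (480x640 bool, what is visible of it) and "bbox" ([left, top, width, height] as shares, 0 to 1, of the picture: columns of its width, rows of its height, round what is visible of it).
- robot.landmark_of(picture, query): "centre" ([column, row] as shares, 0 to 1, of the picture: columns of its width, rows of its height: a listed point, or the origin of a listed thing).
The state is a dict: "clock": time; "joint_pos": joint angles; "joint_velocities": joint speeds; "joint_torque": joint torques, N m; "tcp_pos": TCP position; "eef_rot": TCP orientation; "wrist_force": force on the tool from outside, world axes, zero at the start; "wrist_torque": the same for the moment, N m; "width": opening from 0.0 (shut) to 1.0 (fully open).
Only numpy, scipy, OpenCV 4.12 (cv2) and the standard library are available. Lean on these libraries where they do the work, as an engineer would, in place of code of your own. Each camera call takes 0.05 s, during which the arm holds its last target.

## Working session

There is one attempt and no reset: what is moved stays moved. The work goes in short steps, Python scripts to look and compute and a tool call to move; the robot and the scene stay as the last step left them, time stands still between calls to the robot, and variables do not carry over. Pictures are saved under pics/ and viewed, and the job is handed in when it is done.

Besides the shell and the picture viewer there is one more tool, called after "Request:" by a JSON object that holds its "api" and its "payload", one argument or row to a line. send_rows: Moves the arm, as the interface text tells. Its arguments: {"type":"object","properties":{"increments":{"type":"array"}},"required":["increments"]}

```bash
ls; mkdir -p pics; python3 - <<'E'
from workcell import robot
import cv2,pickle
o=robot.observe();print(o)
for n in("side","top"):
    p=robot.snapshot(n);cv2.imwrite(f"pics/{n}0.png",p["pixels"][:,:,::-1]);pickle.dump(p,open(f"{n}0.pkl","wb"))
    print(n,p["intrinsics"],p["pose"],p.keys())
    for q in["knob","large_cup","pointer_place","dropper_collar","dropper_bottle","rack","ink0","rinse_cup","balm_jar","pen_machine"]:
        try: print(q,[( [round(r["centre"][0]*640,1),round(r["centre"][1]*480,1)],round(r["score"],2)) for r in robot.landmark_of(p,q)][:5])
        except Exception as e: print(q,e)
E
```

```text
pics
{'clock': 0.0, 'joint_pos': array([-1.3931094 ,  0.47779638,  0.02231521,  1.55642741, -0.01150509,
        1.10927265, -0.08312909]), 'joint_velocities': array([ 0.00037722,  0.00189557,  0.0018582 , -0.00068486,  0.00069569,
       -0.00086195,  0.00037403]), 'joint_torque': array([ 7.06685514e-04, -5.96455300e+01,  1.60812434e+00, -2.81194353e+01,
        1.24632526e-02,  9.40079684e-03,  1.21420936e-05]), 'tcp_pos': array([0.19011586, 0.64702842, 0.20373791]), 'eef_rot': array([ 5.77325407e-04,  8.00593456e-01,  5.99207251e-01, -6.74783266e-04]), 'wrist_force': array([-0.24509609, -0.33771143,  0.85728998]), 'wrist_torque': array([ 0.01906338,  0.00763765, -0.0315627 ]), 'width': 0.9978628996828689}
side [[498.76373347   0.         316.00424485]
 [  0.         498.76373347 242.13830329]
 [  0.           0.           1.        ]] [[-0.84851272  0.37558202 -0.37277917  0.27199304]
 [-0.52892948 -0.5804967   0.61907769  0.5723115 ]
 [ 0.01611738  0.72246919  0.69121523  0.69789807]
 [ 0.          0.          0.          1.        ]] dict_keys(['pixels', 'intrinsics', 'pose', 's
[... 655 characters left out ...]
119  -0.02880041  0.00522255]
 [-0.0279602   0.06029157  0.99778913  1.25364762]
 [ 0.          0.          0.          1.        ]] dict_keys(['pixels', 'intrinsics', 'pose', 'shot'])
knob [([465.0, 227.2], 0.87)]
large_cup [([180.7, 248.2], 0.22)]
pointer_place [([473.8, 256.2], 0.96)]
dropper_collar [([181.3, 249.3], 0.64), ([176.0, 208.2], 0.54)]
dropper_bottle [([189.9, 245.1], 0.71), ([326.4, 252.2], 0.32)]
rack [([324.7, 251.5], 0.96)]
ink0 [([324.4, 264.2], 0.8), ([327.3, 209.8], 0.8), ([328.5, 294.9], 0.65), ([326.4, 237.8], 0.57)]
rinse_cup [([311.3, 139.7], 0.92), ([192.4, 245.2], 0.27)]
balm_jar [([374.3, 142.3], 0.88)]
pen_machine [([207.4, 155.3], 0.69), ([329.2, 294.6], 0.51)]
```

View pics/side0.png

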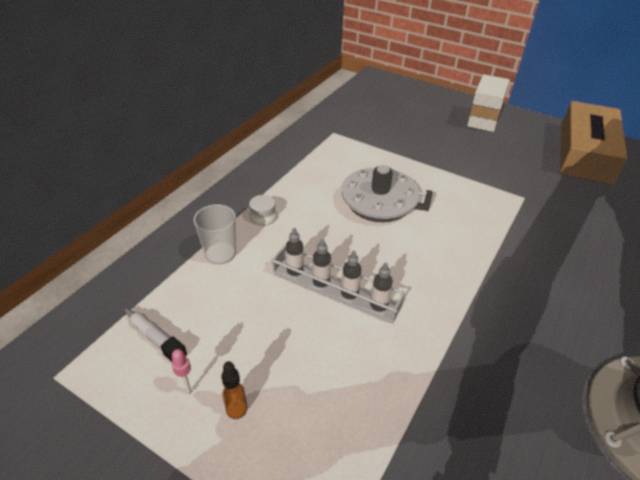

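View pics/top0.png

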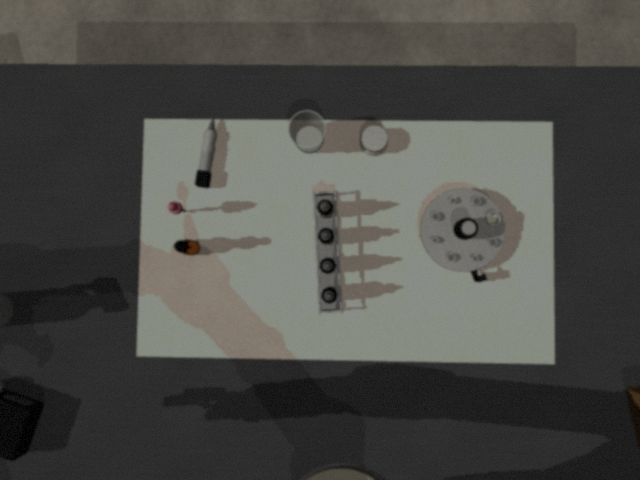

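The black dropper on the amber bottle is at top (181,247) and side (229,377). The pink look-alike is at top (176,208) and side (179,363). I'll measure positions and enlarge both the carousel and the dropper.

```bash
cat > h.py <<'E'
import numpy as np,cv2,pickle
def ray(p,uv):
    K=p["intrinsics"];T=p["pose"]
    d=np.array([(uv[0]-K[0,2])/K[0,0],-(uv[1]-K[1,2])/K[1,1],-1.])
    return T[:3,3],T[:3,:3]@d
def atz(p,uv,z):
    o,d=ray(p,uv);return o+d*(z-o[2])/d[2]
def proj(p,X):
    T=p["pose"];K=p["intrinsics"];c=T[:3,:3].T@(np.asarray(X)-T[:3,3])
    return np.array([K[0,2]+K[0,0]*c[0]/-c[2],K[1,2]-K[1,1]*c[1]/-c[2]])
def tri(ps,uvs):
    A=np.zeros((3,3));b=np.zeros(3)
    for p,u in zip(ps,uvs):
        o,d=ray(p,u);d/=np.linalg.norm(d);M=np.eye(3)-np.outer(d,d);A+=M;b+=M@o
    return np.linalg.solve(A,b)
def crop(p,x0,y0,w,h,f,name):
    im=p["pixels"][y0:y0+h,x0:x0+w,::-1]
    im=cv2.resize(im,None,fx=f,fy=f,interpolation=cv2.INTER_CUBIC)
    im=cv2.convertScaleAbs(im,alpha=1.5); cv2.imwrite(name,im)
E
python3 - <<'E'
from h import *
s=pickle.load(open("side0.pkl","rb"));t=pickle.load(open("top0.pkl","rb"))
crop(t,405,170,120,120,5,"pics/tc.png");crop(s,320,150,130,90,6,"pics/sc.png")
a=cv2.resize(t["pixels"][190:270,150:230,::-1],None,fx=5,fy=5);b=cv2.resize(s["pixels"][340:430,160:260,::-1],None,fx=4,fy=4)
c=np.zeros((400,800,3),np.uint8);c[:400,:400]=a;c[:360,400:800]=b;cv2.imwrite("pics/dr.png",c)
print("top knob .074",atz(t,(465,227.2),.074),"side",atz(s,(381,175.2),.074),tri([t,s],[(465,227.2),(381,175.2)]))
print("pp",atz(t,(473.8,256.2),.049))
for u in[(181.3,249.3),(176,208.2)]:print("collar",atz(t,u,.088))
for u in[(228.5,377),(179.1,363.1)]:print("collar side",atz(s,u,.088))
print("tri",tri([t,s],[(181.3,249.3),(228.5,377)]),"bottle",atz(t,(189.9,245.1),0),atz(s,(236.3,406),0))
for u in[(328.5,294.9),(324.4,264.2),(326.4,237.8),(327.3,209.8)]:print("ink",atz(t,u,.008))
print("rack",atz(t,(324.7,251.5),0))
for u in [(311.3,139.7),(374.3,142.3),(207.4,155.3)]:print(atz(t,u,0))
E
```

```text
top knob .074 [ 0.59982961 -0.23439102  0.074     ] side [ 0.60136442 -0.23466011  0.074     ] [ 0.60038246 -0.23398722  0.07472676]
pp [ 0.54398155 -0.25690944  0.049     ]
collar [0.54849443 0.31871578 0.088     ]
collar [0.62889185 0.33154183 0.088     ]
collar side [0.56006821 0.31905192 0.088     ]
collar side [0.6323886  0.33902016 0.088     ]
tri [0.55235569 0.31967327 0.095008  ] bottle [0.55982001 0.32446168 0.        ] [0.56053855 0.31460316 0.        ]
ink [0.46083191 0.03181096 0.008     ]
ink [0.52390793 0.04120823 0.008     ]
ink [0.57863389 0.03787215 0.008     ]
ink [0.63695237 0.03685548 0.008     ]
rack [0.55038308 0.041207   0.        ]
[0.78575326 0.07298544 0.        ]
[ 0.78139988 -0.05971765  0.        ]
[0.75042371 0.2925858  0.        ]
```

```bash
echo
```

```text
(no output)
```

View pics/tc.png

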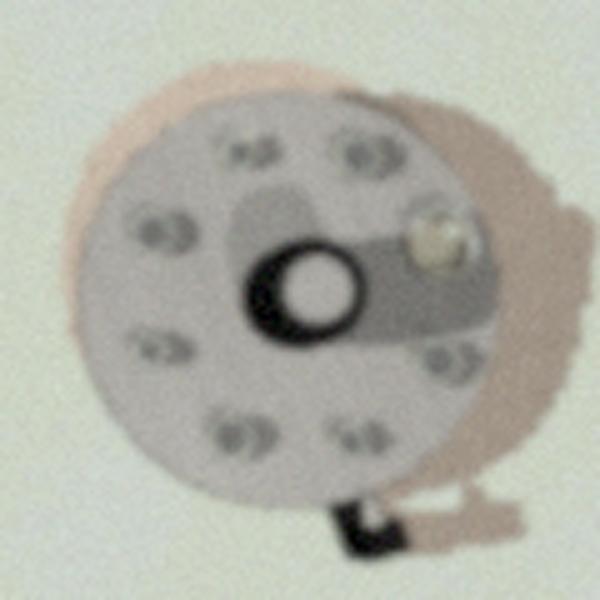

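View pics/sc.png

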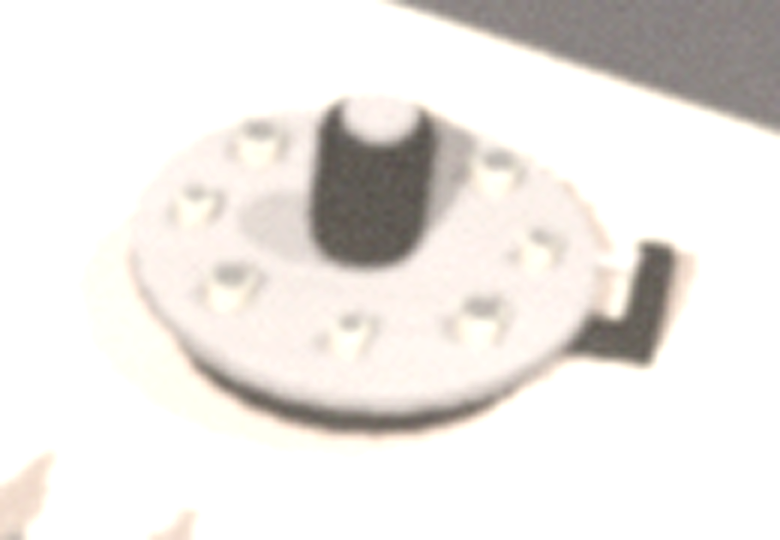

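View pics/dr.png

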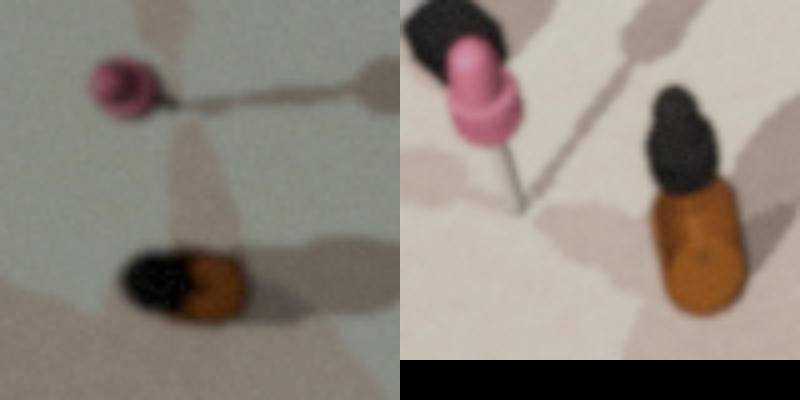

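Top crop: the largest cup is at about (435,240), which is pixel (492,218), and the pointer is at pixel (480,273). So it is two clicks positive. The black dropper on the amber bottle is the right one, because the pink one stands on a pin. Next I'll refine these by fitting silhouettes.

```bash
cat > fit.py <<'E'
from h import *
from scipy.optimize import minimize
def sil(p,parts,x,y,S=4):
    m=np.zeros((480*S,640*S),np.uint8);th=np.linspace(0,2*np.pi,24)
    for r0,z0,r1,z1 in parts:
        P=[proj(p,(x+r*np.cos(a),y+r*np.sin(a),z)) for r,z in((r0,z0),(r1,z1)) for a in th]
        cv2.fillConvexPoly(m,cv2.convexHull(((np.array(P)+.5)*S).astype(np.int32)),255)
    return cv2.resize(m,(640,480),interpolation=cv2.INTER_AREA)/255.
def fitxy(p,mask,parts,x0):
    m=cv2.GaussianBlur(mask.astype(np.float32),(0,0),1)
    f=lambda v:((cv2.GaussianBlur(sil(p,parts,*v).astype(np.float32),(0,0),1)-m)**2).sum()
    r=minimize(f,x0,method="Nelder-Mead",options=dict(initial_simplex=np.array(x0)+np.array([[0,0],[.006,0],[0,.006]]),xatol=1e-4,fatol=1e-3))
    return r.x,r.fun,m.sum()
E
python3 - <<'E'
from fit import *
s=pickle.load(open("side0.pkl","rb"));t=pickle.load(open("top0.pkl","rb"))
k=np.array([.6000,-.2345])
pn=atz(t,(480.6,272.4),.040)[:2];ph=atz(t,(480.5,279.5),.046)[:2]
for n,v in(("cone",pn),("hous",ph)):print(n,v-k,np.linalg.norm(v-k),np.arctan2(*(v-k)[::-1]))
th=np.arctan2(*(pn-k)[::-1])
for c in[(435,238),(370,155),(250,150),(165,230),(163,347),(240,435),(360,437),(455,360)]:
    v=atz(t,(405+c[0]/5,170+c[1]/5),.047)[:2]-k;a=np.arctan2(v[1],v[0]);print(c,np.linalg.norm(v).round(4),((a-th+np.pi)%(2*np.pi)-np.pi).round(3))
D=[(.012,.078,.012,.098),(.0085,.098,.0085,.118),(.0085,.118,.004,.124)]
B=[(.0165,0,.0165,.05),(.0165,.05,.0092,.062),(.0092,.062,.0092,.078)]
for n,p,box in(("top",t,(165,230,205,262)),("side",s,(210,350,255,425))):
    hsv=cv2.cvtColor(p["pixels"],cv2.COLOR_RGB2HSV).astype(int);rgb=p["pixels"].astype(int)
    R=np.zeros((480,640),bool);R[box[1]:box[3],box[0]:box[2]]=1
    amb=R&(rgb[...,0]-rgb[...,2]>55)
    dk=R&(rgb.max(2)<55)&~amb
    un=amb|dk
    for q,m in(("dk",dk),("all",un)):
        n_,l,st,_=cv2.connectedComponentsWithStats(m.astype(np.uint8));i=1+st[1:,4].argmax();m=l==i
        print(n,q,m.sum(),fitxy(p,m,D if q=="dk" else D+B,[.553,.319]))
E
```

```text
cone [-0.08800632 -0.03787453] 0.09581018570366226 -2.7351895246454205
hous [-0.1020614  -0.03629513] 0.10832296670473592 -2.799919495091601
(435, 238) 0.0628 1.516
(370, 155) 0.0639 2.189
(250, 150) 0.0579 2.99
(165, 230) 0.0538 -2.429
(163, 347) 0.0543 -1.531
(240, 435) 0.061 -0.712
(360, 437) 0.0652 0.058
(455, 360) 0.0721 0.779
top dk 151 (array([0.55465225, 0.3162176 ]), np.float64(3.5049965381622314), np.float32(151.0))
top all 226 (array([0.55573582, 0.32014544]), np.float64(65.07201385498047), np.float32(226.00002))
side dk 309 (array([0.5568577 , 0.31876339]), np.float64(54.61495590209961), np.float32(309.0))
side all 906 (array([0.55702377, 0.31953517]), np.float64(90.51638793945312), np.float32(906.0))
```

```bash
python3 - <<'E'
from fit import *
s=pickle.load(open("side0.pkl","rb"));t=pickle.load(open("top0.pkl","rb"))
D=[(.012,.078,.012,.098),(.0085,.098,.0085,.118),(.0085,.118,.004,.124)]
B=[(.0165,0,.0165,.05),(.0165,.05,.0092,.062),(.0092,.062,.0092,.078)]
def ov(p,items,x0,y0,w,h,f):
    im=cv2.resize(p["pixels"][y0:y0+h,x0:x0+w,::-1],None,fx=f,fy=f,interpolation=cv2.INTER_CUBIC)
    im=cv2.convertScaleAbs(im,alpha=1.6)
    for parts,xy,c in items:
        m=cv2.resize((sil(p,parts,*xy)[y0:y0+h,x0:x0+w]).astype(np.float32),None,fx=f,fy=f,interpolation=cv2.INTER_LINEAR)
        cs,_=cv2.findContours((m>.5).astype(np.uint8),cv2.RETR_EXTERNAL,cv2.CHAIN_APPROX_NONE);cv2.drawContours(im,cs,-1,c,1)
    return im
xy=(.5555,.318)
P=[(.085,.027,.085,.035)];K=[(.02,.035,.02,.091)];k=(.6,-.2345)
it=[(D,xy,(0,255,0)),(B,xy,(255,255,0))];ik=[(P,k,(0,255,0)),(K,k,(0,0,255))]
C=np.zeros((600,800,3),np.uint8)
a=ov(t,it,160,228,50,35,8);C[:280,:400]=a
a=ov(s,it,205,350,57,75,7)[:,:399];C[:300,400:799]=cv2.resize(a,(399,525))[:300] if 0 else cv2.resize(a,None,fx=.57,fy=.57)[:300] .__class__(0) if 0 else np.pad(cv2.resize(a,(228,300)),((0,0),(0,171),(0,0)))
a=ov(t,ik,415,180,95,95,3);C[300:585,:285]=a
a=ov(s,ik,330,160,115,70,4);C[300:580,330:790]=a
cv2.imwrite("pics/ov.png",C)
E
```

```text
(no output)
```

View pics/ov.png

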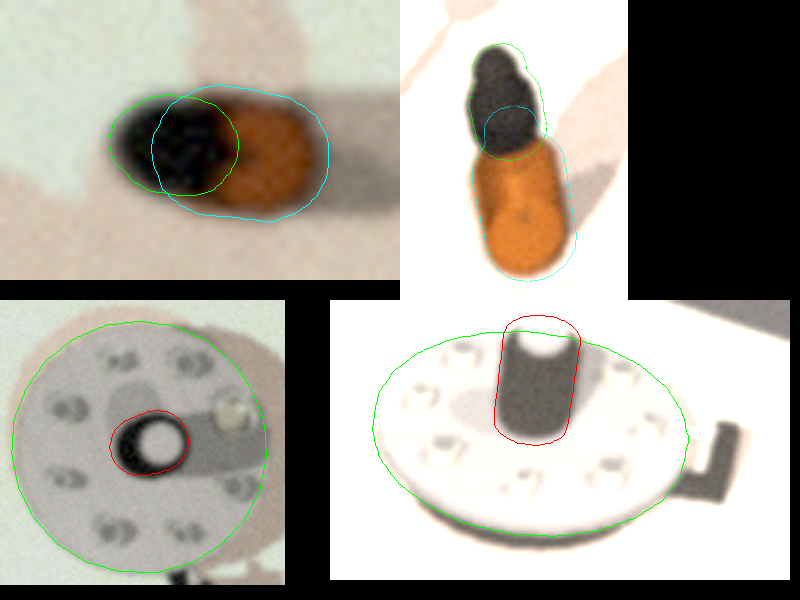

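Request:
{"api": "send_rows", "payload": {
  "increments": [
    [0, 0, 0, 0, 0, 10, -1],
    [0, 0, 0, 0, 0, 10, -1],
    [0, 0, 0, 0, 0, 10, -1],
    [0, 0, 0, 0, 0, 10, -1],
    [0, 0, 0, 0, 0, 9, -1]
  ]
}}

```text
clock: 1.72
tcp_pos: [0.1902, 0.6477, 0.2047]
eef_rot: [-0.0, 0.978, 0.211, -0.0]
wrist_force: [0.1, -0.4, -0.6]
width: 1.004
```

```bash
cat >> h.py <<'E'
from scipy.spatial.transform import Rotation as Ro
def to(o,target,z_is_grasp=False):
    w,x,y,z=o["eef_rot"];R=Ro.from_quat([x,y,z,w]).as_matrix()
    d=np.array(target)-o["tcp_pos"]
    print("tcp",o["tcp_pos"].round(4),"yaw",np.degrees(np.arctan2(R[1,0],R[0,0])).round(2),"tilt",np.degrees(np.arcsin(R[:2,2])).round(2),"t",round(o["clock"],2),"w",round(o["width"],3),"F",o["wrist_force"].round(1),"j",o["joint_pos"].round(2))
    print("shift cm (tool)",(R.T@d*100).round(2))
E
python3 - <<'E'
from workcell import robot
from h import *
o=robot.observe();to(o,(.5,.3,.205));to(o,(.6,-.2345,.205))
E
```

```text
tcp [0.1902 0.6477 0.2047] yaw 24.32 tilt [-0.  0.] t 1.73 w 1.004 F [ 0.1 -0.4 -0.6] j [-1.52  0.48  0.21  1.57 -0.11  1.11 -0.87]
shift cm (tool) [ 1.391e+01  4.444e+01 -3.000e-02]
tcp [0.1902 0.6477 0.2047] yaw 24.32 tilt [-0.  0.] t 1.73 w 1.004 F [ 0.1 -0.4 -0.6] j [-1.52  0.48  0.21  1.57 -0.11  1.11 -0.87]
shift cm (tool) [ 1.010e+00  9.727e+01 -4.000e-02]
```

Request:
{"api": "send_rows", "payload": {
  "increments": [
    [1.7, 5.5, 0, 0, 0, 0, -1],
    [1.7, 5.5, 0, 0, 0, 0, -1],
    [1.7, 5.5, 0, 0, 0, 0, -1],
    [1.7, 5.5, 0, 0, 0, 0, -1],
    [1.7, 5.5, 0, 0, 0, 0, -1],
    [1.7, 5.5, 0, 0, 0, 0, -1],
    [1.7, 5.5, 0, 0, 0, 0, -1],
    [1.7, 5.5, 0, 0, 0, 0, -1]
  ]
}}

```text
clock: 2.72
tcp_pos: [0.4984, 0.303, 0.205]
eef_rot: [-0.0, 0.977, 0.213, 0.0]
wrist_force: [0.6, 0.8, 0.6]
width: 1.003
```

Request:
{"api": "send_rows", "payload": {
  "increments": [
    [-1.4, 5.5, 0, 0, 0, 0, -1],
    [-1.4, 5.5, 0, 0, 0, 0, -1],
    [-1.4, 5.5, 0, 0, 0, 0, -1],
    [-1.4, 5.5, 0, 0, 0, 0, -1],
    [-1.4, 5.5, 0, 0, 0, 0, -1],
    [-1.4, 5.5, 0, 0, 0, 0, -1],
    [-1.4, 5.5, 0, 0, 0, 0, -1],
    [-1.4, 5.5, 0, 0, 0, 0, -1]
  ]
}}

```text
clock: 3.72
tcp_pos: [0.5791, -0.1439, 0.205]
eef_rot: [-0.0, 0.977, 0.214, 0.0]
wrist_force: [0.8, 0.1, 0.4]
width: 0.999
```

Request:
{"api": "send_rows", "payload": {
  "increments": [
    [0, 0, 0, 0, 0, 0, -1],
    [0, 0, 0, 0, 0, 0, -1]
  ]
}}

```text
clock: 3.98
tcp_pos: [0.5787, -0.1418, 0.2045]
eef_rot: [-0.0, 0.977, 0.213, -0.0]
wrist_force: [0.4, -0.5, -0.8]
width: 1.001
```

```bash
python3 - <<'E'
from workcell import robot
from h import *
o=robot.observe();to(o,(.6,-.2345,.11));to(o,(.6,-.2345,.055))
E
```

```text
tcp [ 0.5787 -0.1418  0.2045] yaw 24.62 tilt [-0.02  0.04] t 3.98 w 1.001 F [ 0.4 -0.5 -0.8] j [-0.27  0.38  0.53  1.78 -0.22  1.04  0.77]
shift cm (tool) [-1.93  9.32  9.44]
tcp [ 0.5787 -0.1418  0.2045] yaw 24.62 tilt [-0.02  0.04] t 3.98 w 1.001 F [ 0.4 -0.5 -0.8] j [-0.27  0.38  0.53  1.78 -0.22  1.04  0.77]
shift cm (tool) [-1.93  9.32 14.94]
```

Request:
{"api": "send_rows", "payload": {
  "increments": [
    [-0.9, 4.7, 0, 0, 0, 0, -1],
    [-1.0, 4.6, 0, 0, 0, 0, -1],
    [0, 0, 4, 0, 0, 0, -1],
    [0, 0, 4, 0, 0, 0, -1],
    [0, 0, 0, 0, 0, 0, -1],
    [0, 0, 0, 0, 0, 0, -1]
  ]
}}

```text
clock: 4.72
tcp_pos: [0.6014, -0.2339, 0.1261]
eef_rot: [0.0, 0.977, 0.214, 0.001]
wrist_force: [0.7, 1.0, 0.2]
width: 1.003
```

```bash
python3 - <<'E'
from workcell import robot
from h import *
o=robot.observe();to(o,(.6,-.2345,.055))
s=robot.snapshot("side");t=robot.snapshot("top")
a=cv2.resize(t["pixels"][160:300,390:550,::-1],(400,350));b=cv2.resize(s["pixels"][110:250,310:470,::-1],(400,350))
cv2.imwrite("pics/k1.png",cv2.convertScaleAbs(np.hstack([a,b]),alpha=1.4))
E
```

```text
tcp [ 0.6014 -0.2339  0.1261] yaw 24.72 tilt [ 0.09 -0.01] t 4.72 w 1.003 F [0.7 1.  0.2] j [-0.08  0.55  0.5   1.73 -0.31  0.94  0.97]
shift cm (tool) [-0.16 -0.01  7.11]
```

View pics/k1.png

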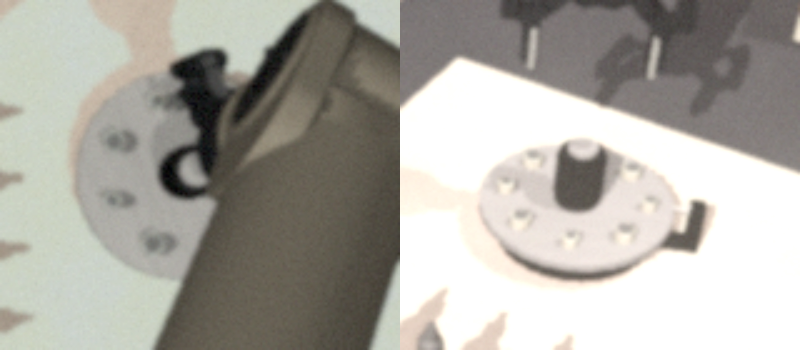

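```bash
python3 - <<'E'
from workcell import robot
from h import *
o=robot.observe()
w,x,y,z=o["eef_rot"];R=Ro.from_quat([x,y,z,w]).as_matrix();T=o["tcp_pos"]
ims=[]
for n,(x0,y0) in(("top",(390,160)),("side",(310,110))):
    p=robot.snapshot(n)
    im=cv2.convertScaleAbs(cv2.resize(p["pixels"][y0:y0+140,x0:x0+160,::-1],(400,350)),alpha=1.4)
    for off,c in(((0,0,0),(0,0,255)),((.0425,0,-.013),(0,255,0)),((-.0425,0,-.013),(255,0,0)),((0,0,-.073),(0,255,255))):
        u=(proj(p,T+R@np.array(off))-[x0,y0])*2.5;cv2.circle(im,tuple(u.astype(int).tolist()),4,c,-1);print(n,off,u/2.5+[x0,y0])
    ims.append(im)
cv2.imwrite("pics/k2.png",np.hstack(ims))
E
```

```text
top (0, 0, 0) [470.92731806 224.29972125]
top (0.0425, 0, -0.013) [462.78840151 202.86560678]
top (-0.0425, 0, -0.013) [482.1245613  244.88328999]
top (0, 0, -0.073) [479.8639351  221.47092936]
side (0, 0, 0) [383.57540475 154.01718509]
side (0.0425, 0, -0.013) [363.28960181 146.78892404]
side (-0.0425, 0, -0.013) [405.44651833 150.41113893]
side (0, 0, -0.073) [387.81025625 122.25457804]
```

View pics/k2.png

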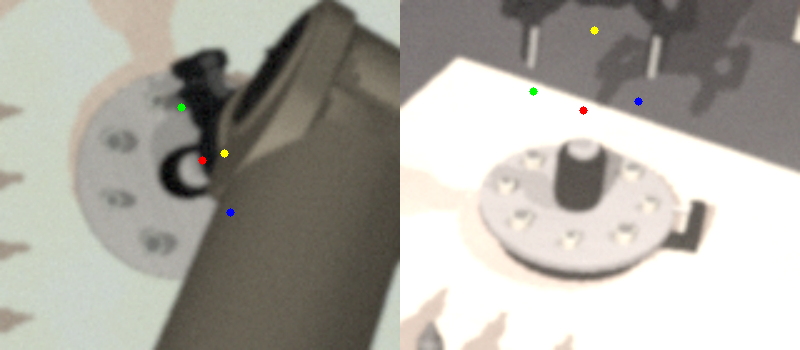

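```bash
python3 - <<'E'
from workcell import robot
from h import *
ims=[]
for n,(x0,y0) in(("top",(440,170)),("side",(345,95))):
    p=robot.snapshot(n)
    im=cv2.resize(p["pixels"][y0:y0+80,x0:x0+80,::-1],(400,400),interpolation=cv2.INTER_CUBIC)
    im=(255*(im/255.)**.45).astype(np.uint8)
    ims.append(im)
cv2.imwrite("pics/k3.png",np.hstack(ims))
E
```

```text
(no output)
```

View pics/k3.png

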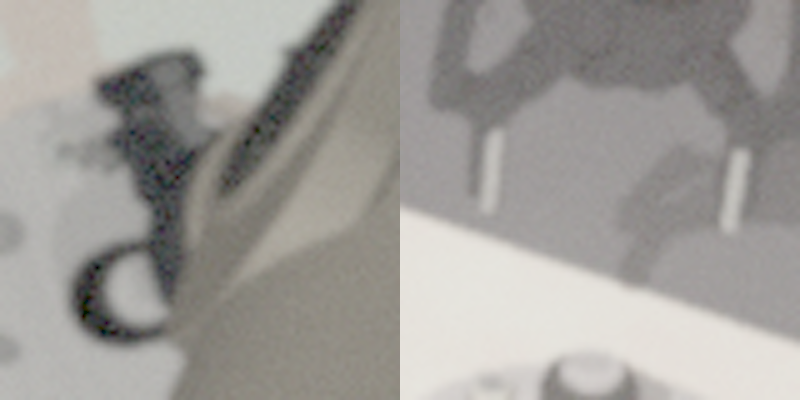

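```bash
python3 - <<'E'
from workcell import robot
from h import *
o=robot.observe();T=o["tcp_pos"];w,x,y,z=o["eef_rot"];R=Ro.from_quat([x,y,z,w]).as_matrix()
t=pickle.load(open("top0.pkl","rb"));s=pickle.load(open("side0.pkl","rb"))
for z in(.14,.16,.18,.2,.22):
    v=atz(t,(470,186),z)
    v2=[atz(s,u,z) for u in((364.4,137.6),(409,141.6))]
    print(z,"topfinger tool-frame",(R.T@(v-T)*1000).round(1),"side pads",[(R.T@(q-T)*1000).round(1) for q in v2])
print(s["pose"][:3,3],t["pose"][:3,3])
E
```

```text
0.14 topfinger tool-frame [ 66.5  25.3 -14.1] side pads [array([ 43.1,  35. , -14.1]), array([-48.9,  33.8, -14.2])]
0.16 topfinger tool-frame [ 65.8  20.3 -34.1] side pads [array([ 43. ,   2.6, -34.1]), array([-45.8,   1.4, -34.3])]
0.18 topfinger tool-frame [ 65.1  15.4 -54.1] side pads [array([ 42.8, -29.9, -54.2]), array([-42.7, -31. , -54.3])]
0.2 topfinger tool-frame [ 64.4  10.4 -74.1] side pads [array([ 42.6, -62.3, -74.2]), array([-39.5, -63.4, -74.3])]
0.22 topfinger tool-frame [ 63.7   5.4 -94.1] side pads [array([ 42.5, -94.8, -94.2]), array([-36.4, -95.8, -94.3])]
[0.27199304 0.5723115  0.69789807] [0.51859039 0.00522255 1.25364762]
```

The picture puts the open pad tips about 25 mm higher than the tool frame suggests. I'll lower a little and look again before closing.

Request:
{"api": "send_rows", "payload": {
  "increments": [
    [-0.1, 0, 2.5, 0, 0, 0, -1],
    [0, 0, 2.6, 0, 0, 0, -1],
    [0, 0, 0, 0, 0, 0, -1],
    [0, 0, 0, 0, 0, 0, -1]
  ]
}}

```text
clock: 5.52
tcp_pos: [0.6, -0.2357, 0.0748]
eef_rot: [0.0, 0.977, 0.213, 0.001]
wrist_force: [0.4, 0.4, -0.4]
width: 1.0
```

```bash
python3 - <<'E'
from workcell import robot
from h import *
o=robot.observe();to(o,(.6,-.2345,.055))
w,x,y,z=o["eef_rot"];R=Ro.from_quat([x,y,z,w]).as_matrix();T=o["tcp_pos"]
ims=[]
for n,(x0,y0) in(("top",(430,170)),("side",(340,110))):
    p=robot.snapshot(n);pickle.dump(p,open(n+"1.pkl","wb"))
    im=cv2.resize(p["pixels"][y0:y0+80,x0:x0+80,::-1],(400,400),interpolation=cv2.INTER_CUBIC)
    im=(255*(im/255.)**.6).astype(np.uint8)
    for off,c in(((.0425,-.011,-.013),(0,255,0)),((-.0425,-.011,-.013),(255,0,0))):
        u=(proj(p,T+R@np.array(off))-[x0,y0])*5;cv2.circle(im,tuple(u.astype(int).tolist()),3,c,-1)
    ims.append(im)
cv2.imwrite("pics/k4.png",np.hstack(ims))
E
```

```text
tcp [ 0.6    -0.2357  0.0748] yaw 24.61 tilt [ 0.07 -0.03] t 5.53 w 1.0 F [ 0.4  0.4 -0.4] j [-0.05  0.61  0.47  1.76 -0.35  0.85  1.  ]
shift cm (tool) [ 0.05 -0.11  1.98]
```

View pics/k4.png

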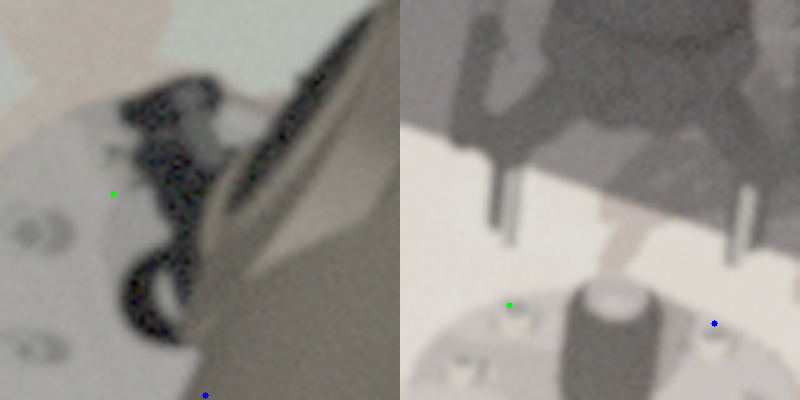

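Request:
{"api": "send_rows", "payload": {
  "increments": [
    [0, -0.1, 2.0, 0, 0, 0, -1],
    [0, 0, 0, 0, 0, 0, 0],
    [0, 0, 0, 0, 0, 0, 0],
    [0, 0, 0, 0, 0, 0, 0],
    [0, 0, 0, 0, 0, 0, 0]
  ]
}}

```text
clock: 6.25
tcp_pos: [0.5991, -0.2344, 0.054]
eef_rot: [0.0, 0.977, 0.213, 0.0]
wrist_force: [-0.4, -0.0, 0.1]
width: 0.5
```

```bash
python3 - <<'E'
from workcell import robot
from h import *
o=robot.observe();to(o,(.6,-.2345,.055))
w,x,y,z=o["eef_rot"];R=Ro.from_quat([x,y,z,w]).as_matrix();T=o["tcp_pos"]
p=robot.snapshot("side");x0,y0=340,100
im=cv2.resize(p["pixels"][y0:y0+100,x0:x0+100,::-1],(600,600),interpolation=cv2.INTER_CUBIC)
im=(255*(im/255.)**.6).astype(np.uint8)
a=.0425*o["width"]
for off,c in(((a,-.011,-.007),(0,255,0)),((-a,-.011,-.007),(255,0,0)),((.0425,-.038,-.073),(0,0,255)),((-.0425,-.038,-.073),(0,0,255)),((-.0425,.038,-.073),(0,0,255)),((.0425,.038,-.073),(0,0,255))):
        u=(proj(p,T+R@np.array(off))-[x0,y0])*6;cv2.circle(im,tuple(u.astype(int).tolist()),3,c,-1)
cv2.imwrite("pics/k5.png",im)
E
```

```text
tcp [ 0.5991 -0.2344  0.054 ] yaw 24.62 tilt [ 0.03 -0.01] t 6.25 w 0.5 F [-0.4 -0.   0.1] j [-0.05  0.63  0.45  1.78 -0.36  0.81  1.01]
shift cm (tool) [ 0.08  0.04 -0.1 ]
```

View pics/k5.png

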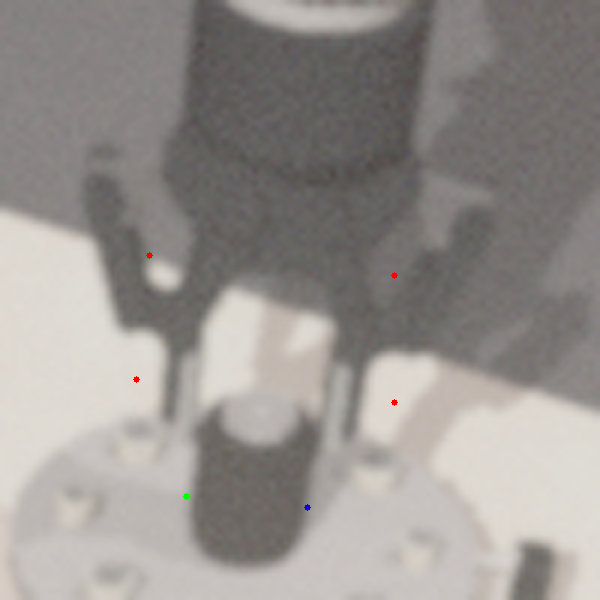

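Request:
{"api": "send_rows", "payload": {
  "increments": [
    [0.1, 0, 1.2, 0, 0, 0, 0],
    [0, 0, 0, 0, 0, 0, 0],
    [0, 0, 0, 0, 0, 0, 0]
  ]
}}

```text
clock: 6.68
tcp_pos: [0.5996, -0.2337, 0.0413]
eef_rot: [-0.0, 0.977, 0.213, -0.0]
wrist_force: [-0.8, -0.2, 0.6]
width: 0.5
```

```bash
python3 - <<'E'
from workcell import robot
from h import *
o=robot.observe();to(o,(.6,-.2345,.055))
p=robot.snapshot("side");x0,y0=340,100
im=cv2.resize(p["pixels"][y0:y0+100,x0:x0+100,::-1],(600,600),interpolation=cv2.INTER_CUBIC)
im=(255*(im/255.)**.6).astype(np.uint8)
for z in(.035,.055,.074,.091):
    u=(proj(p,(.6,-.2345,z))-[x0,y0])*6;cv2.circle(im,tuple(u.astype(int).tolist()),3,(0,0,255),-1)
cv2.imwrite("pics/k6.png",im)
E
```

```text
tcp [ 0.5996 -0.2337  0.0413] yaw 24.63 tilt [-0.04  0.01] t 6.67 w 0.5 F [-0.8 -0.2  0.6] j [-0.04  0.65  0.44  1.78 -0.37  0.79  1.02]
shift cm (tool) [ 0.    0.09 -1.37]
```

View pics/k6.png

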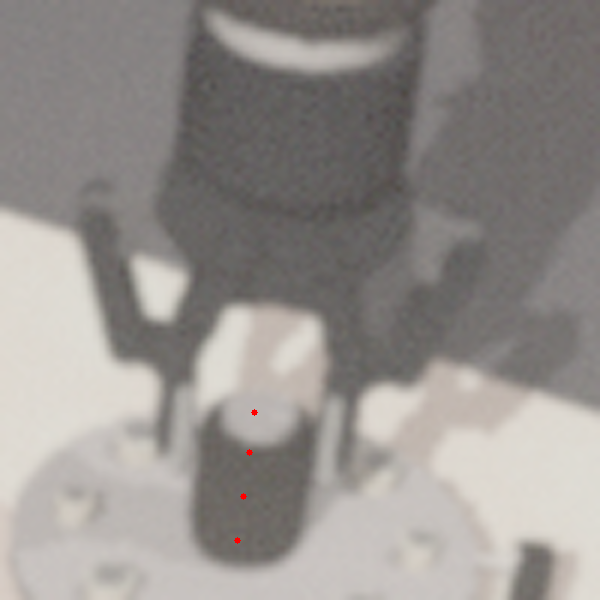

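Request:
{"api": "send_rows", "payload": {
  "increments": [
    [0, 0.1, 0.4, 0, 0, 0, 0],
    [0, 0, 0, 0, 0, 0, 1],
    [0, 0, 0, 0, 0, 0, 1],
    [0, 0, 0, 0, 0, 0, 1],
    [0, 0, 0, 0, 0, 0, 1]
  ]
}}

```text
clock: 7.35
tcp_pos: [0.599, -0.2357, 0.0377]
eef_rot: [0.0, 0.977, 0.213, -0.001]
wrist_force: [-4.3, -2.0, 4.6]
width: 0.447
```

```bash
python3 - <<'E'
from workcell import robot
from h import *
o=robot.observe();to(o,(.6,-.2345,.055));print(o["wrist_torque"])
p=robot.snapshot("side");x0,y0=340,100
im=cv2.resize(p["pixels"][y0:y0+100,x0:x0+100,::-1],(600,600),interpolation=cv2.INTER_CUBIC)
im=(255*(im/255.)**.6).astype(np.uint8)
cv2.imwrite("pics/k7.png",im)
E
```

```text
tcp [ 0.599  -0.2357  0.0377] yaw 24.57 tilt [-0.1  -0.02] t 7.35 w 0.447 F [-4.3 -2.   4.6] j [-0.04  0.66  0.44  1.78 -0.38  0.79  1.02]
shift cm (tool) [ 0.14 -0.07 -1.73]
[-0.32971246  1.22734238 -0.02389686]
```

View pics/k7.png

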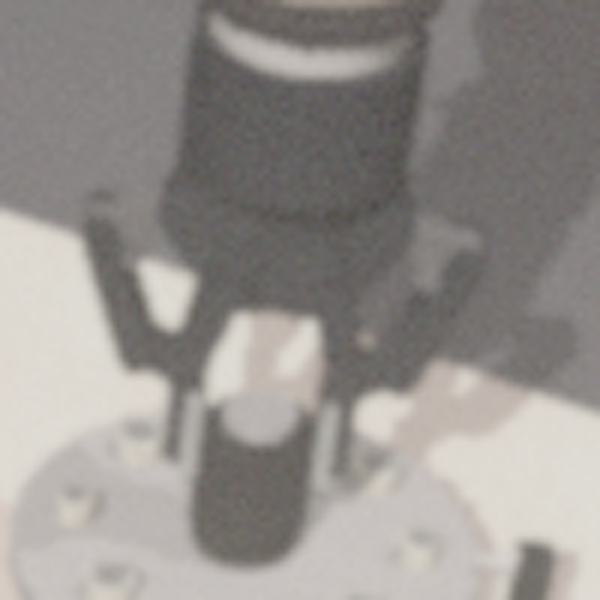

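Request:
{"api": "send_rows", "payload": {
  "increments": [
    [0, 0, 0, 0, 0, 9, 1],
    [0, 0, 0, 0, 0, 9, 1],
    [0, 0, 0, 0, 0, 9, 1],
    [0, 0, 0, 0, 0, 9, 1],
    [0, 0, 0, 0, 0, 9, 1]
  ]
}}

```text
clock: 8.02
tcp_pos: [0.6006, -0.2357, 0.0378]
eef_rot: [0.001, 0.984, -0.18, 0.001]
wrist_force: [0.4, -3.3, -1.2]
width: 0.449
```

Request:
{"api": "send_rows", "payload": {
  "increments": [
    [0, 0, 0, 0, 0, 9, 1],
    [0, 0, 0, 0, 0, 9, 1],
    [0, 0, 0, 0, 0, 9, 1],
    [0, 0, 0, 0, 0, 9, 1],
    [0, 0, 0, 0, 0, 9, 1],
    [0, 0, 0, 0, 0, 0, 1],
    [0, 0, 0, 0, 0, 0, 1]
  ]
}}

```text
clock: 8.9
tcp_pos: [0.6018, -0.2367, 0.0378]
eef_rot: [0.001, 0.842, -0.54, 0.002]
wrist_force: [3.5, -7.2, -3.9]
width: 0.449
```

```bash
python3 - <<'E'
from workcell import robot
from h import *
o=robot.observe();to(o,(.6,-.2345,.055));print(o["wrist_torque"])
ims=[]
for n,(x0,y0) in(("top",(400,170)),("side",(320,120))):
    p=robot.snapshot(n);pickle.dump(p,open(n+"2.pkl","wb"))
    im=cv2.resize(p["pixels"][y0:y0+130,x0:x0+130,::-1],(400,400),interpolation=cv2.INTER_CUBIC)
    ims.append((255*(im/255.)**.6).astype(np.uint8))
cv2.imwrite("pics/k8.png",np.hstack(ims))
E
```

```text
tcp [ 0.6018 -0.2367  0.0378] yaw -65.4 tilt [ 0.17 -0.23] t 8.9 w 0.449 F [ 3.5 -7.2 -3.9] j [-0.28  0.79  0.84  1.79 -0.74  0.9  -0.25]
shift cm (tool) [-0.27  0.07 -1.72]
[-0.77095802 -0.42940857 -0.01174582]
```

View pics/k8.png

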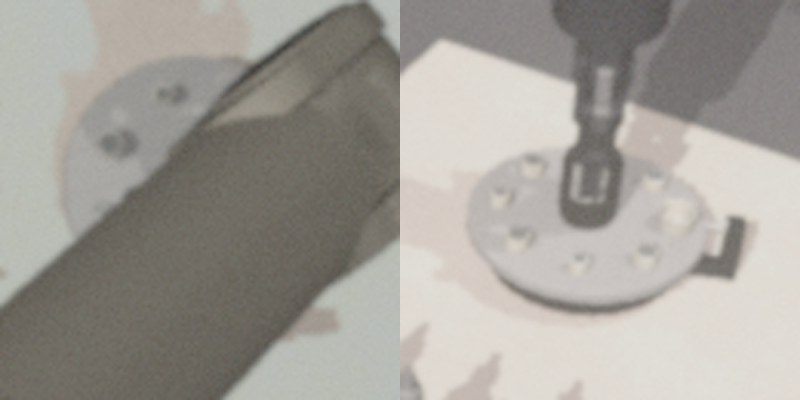

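Request:
{"api": "send_rows", "payload": {
  "increments": [
    [0, 0, 0, 0, 0, 0, -0.2],
    [0, 0, 0, 0, 0, 0, -0.2],
    [0, 0, 0, 0, 0, 0, -0.2],
    [0, 0, -4, 0, 0, 0, -0.2],
    [0, 0, -5, 0, 0, 0, -0.2],
    [0, 0, -5, 0, 0, 0, -1],
    [0, 0, -4, 0, 0, 0, -1]
  ]
}}

```text
clock: 9.88
tcp_pos: [0.6005, -0.2348, 0.2199]
eef_rot: [-0.0, 0.842, -0.54, 0.001]
wrist_force: [1.0, -0.2, 0.1]
width: 0.987
```

```bash
python3 - <<'E'
from workcell import robot
from h import *
o=robot.observe();to(o,(.556,.319,.21))
p=robot.snapshot("side");pickle.dump(p,open("side3.pkl","wb"))
print([( [round(r["centre"][0]*640,1),round(r["centre"][1]*480,1)],round(r["score"],2)) for r in robot.landmark_of(p,"large_cup")][:3],[( [round(r["centre"][0]*640,1),round(r["centre"][1]*480,1)],round(r["score"],2)) for r in robot.landmark_of(p,"pointer_place")][:3])
crop(p,330,140,120,90,6,"pics/k9.png")
E
```

```text
tcp [ 0.6005 -0.2348  0.2199] yaw -65.38 tilt [ 0.08 -0.  ] t 9.88 w 0.987 F [ 1.  -0.2  0.1] j [-0.4   0.6   1.02  1.66 -0.55  1.19 -0.38]
shift cm (tool) [-52.2  -19.03   0.98]
[([409.3, 188.7], 0.75), ([333.2, 290.9], 0.26)] [([409.8, 192.8], 0.71), ([154.1, 336.7], 0.4)]
```

View pics/k9.png

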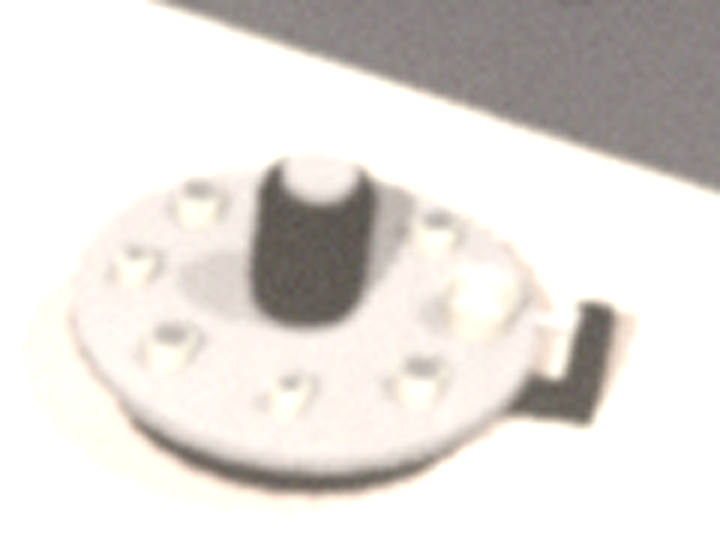

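Request:
{"api": "send_rows", "payload": {
  "increments": [
    [-5.2, -1.9, 0, 0, 0, 0, -1],
    [-5.2, -1.9, 0, 0, 0, 0, -1],
    [-5.2, -1.9, 0, 0, 0, 0, -1],
    [-5.2, -1.9, 0, 0, 0, 0, -1],
    [-5.2, -1.9, 0, 0, 0, 0, -1]
  ]
}}

```text
clock: 10.65
tcp_pos: [0.5771, 0.0434, 0.2165]
eef_rot: [0.0, 0.842, -0.54, -0.001]
wrist_force: [1.1, 0.1, -0.7]
width: 0.998
```

Request:
{"api": "send_rows", "payload": {
  "increments": [
    [-5.2, -1.9, 0, 0, 0, 0, -1],
    [-5.2, -1.9, 0, 0, 0, 0, -1],
    [-5.2, -1.9, 0, 0, 0, 0, -1],
    [-5.2, -1.9, 0, 0, 0, 0, -1],
    [-5.2, -1.9, 0, 0, 0, 0, -1],
    [0, 0, 0, 0, 0, 0, -1],
    [0, 0, 0, 0, 0, 0, -1]
  ]
}}

```text
clock: 11.52
tcp_pos: [0.5557, 0.3165, 0.2166]
eef_rot: [0.001, 0.842, -0.54, -0.0]
wrist_force: [-0.1, -0.7, 0.1]
width: 1.003
```

```bash
python3 - <<'E'
from workcell import robot
from h import *
o=robot.observe();to(o,(.556,.319,.15))
w,x,y,z=o["eef_rot"];R=Ro.from_quat([x,y,z,w]).as_matrix();T=o["tcp_pos"]
for n in("top","side"):
    p=robot.snapshot(n);pickle.dump(p,open(n+"4.pkl","wb"))
    im=cv2.convertScaleAbs(p["pixels"][:,:,::-1],alpha=1.4)
    for off,c in(((.0425,-.0,-.013),(0,255,0)),((-.0425,-.0,-.013),(255,0,0))):
        u=proj(p,T+R@np.array(off));cv2.circle(im,tuple(u.astype(int).tolist()),2,c,-1)
    cv2.imwrite(f"pics/{n}4.png",im)
p=pickle.load(open("top4.pkl","rb"));crop(p,405,170,120,120,5,"pics/tc4.png")
E
```

```text
tcp [0.5557 0.3165 0.2166] yaw -65.37 tilt [-0.07 -0.09] t 11.53 w 1.003 F [-0.1 -0.7  0.1] j [-1.33  0.64  1.1   1.68 -0.6   1.21 -1.22]
shift cm (tool) [-0.22 -0.15  6.65]
```

View pics/side4.png

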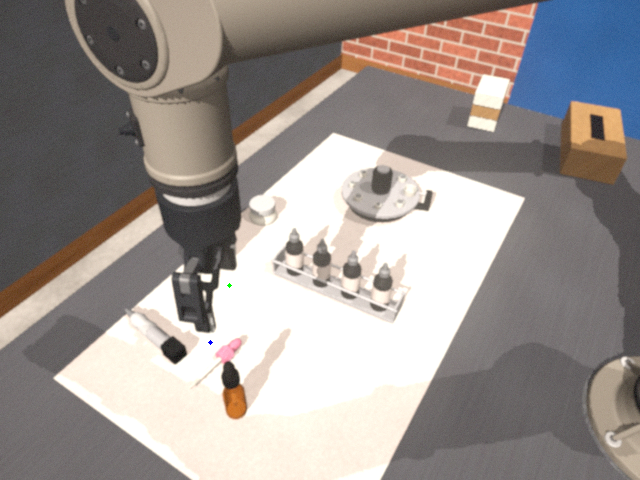

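View pics/tc4.png

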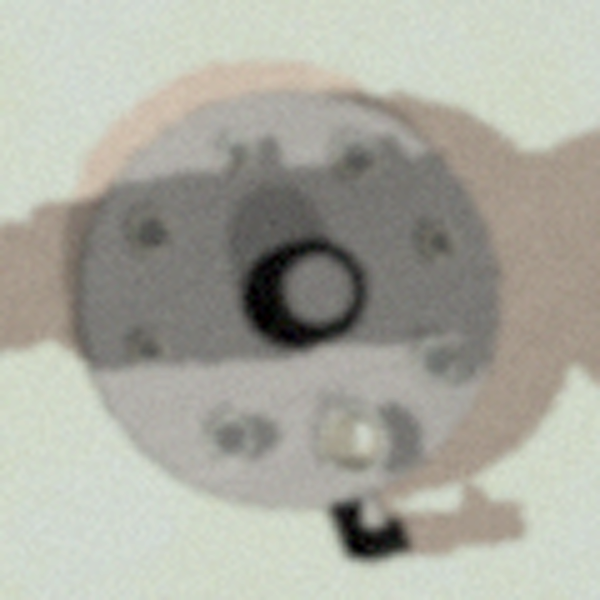

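View pics/top4.png

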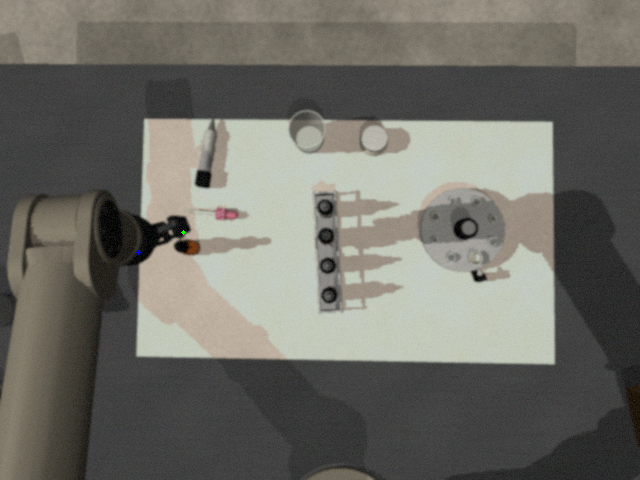

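The top view shows the largest cup at the pointer (crop 352,437). The pink look-alike now lies on the table at top (226,213), although it stood earlier. I'll check the earlier pictures to see when it fell.

```bash
python3 - <<'E'
from h import *
r=[]
for n in("top0","top1","top2","top4"):
    p=pickle.load(open(n+".pkl","rb"));r.append(cv2.resize(p["pixels"][190:270,150:250,::-1],(200,160)))
for n in("side0","side1","side2","side3"):
    p=pickle.load(open(n+".pkl","rb"));r.append(cv2.resize(p["pixels"][335:435,150:275,::-1],(200,160)))
cv2.imwrite("pics/pink.png",cv2.convertScaleAbs(np.vstack([np.hstack(r[:4]),np.hstack(r[4:])]),alpha=1.4))
E
```

```text
(no output)
```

View pics/pink.png

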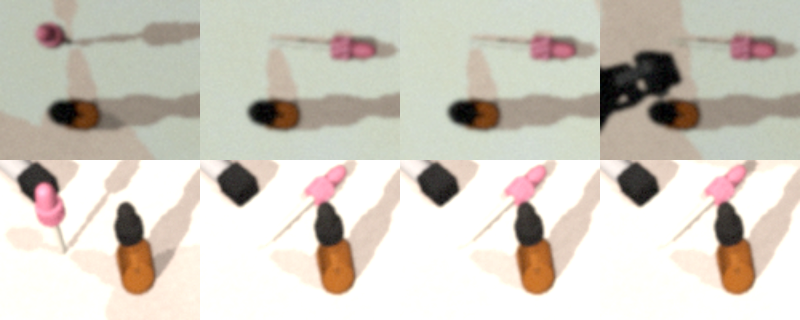

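The pink one had already fallen by t = 5.5 s. The gripper never came within 13 cm of it, so it seems to have toppled by itself from its pipette tip. I'll leave it and continue with the black dropper.

Request:
{"api": "send_rows", "payload": {
  "increments": [
    [-0.2, -0.1, 0, 0, 0, 0, -0.3],
    [0, 0, 4, 0, 0, 0, -0.3],
    [0, 0, 4, 0, 0, 0, -0.3],
    [0, 0, 2.5, 0, 0, 0, -0.3],
    [0, 0, 0, 0, 0, 0, -0.3],
    [0, 0, 0, 0, 0, 0, -0.3]
  ]
}}

```text
clock: 12.38
tcp_pos: [0.5573, 0.3191, 0.114]
eef_rot: [-0.001, 0.841, -0.54, 0.0]
wrist_force: [0.3, 0.1, -0.4]
width: 0.651
```

```bash
cat > look.py <<'E'
from workcell import robot
from fit import *
import sys
def look(name,target,xy,top=(140,215),side=(185,320)):
    o=robot.observe();to(o,target)
    ims=[]
    for n,(x0,y0) in(("top",top),("side",side)):
        p=robot.snapshot(n);pickle.dump(p,open(f"{name}_{n}.pkl","wb"))
        im=cv2.resize(p["pixels"][y0:y0+100,x0:x0+80,::-1],(400,500),interpolation=cv2.INTER_CUBIC)
        im=(255*(im/255.)**.6).astype(np.uint8)
        for z in(.062,.078,.098,.124):
            u=(proj(p,(*xy,z))-[x0,y0])*5;cv2.circle(im,tuple(u.astype(int).tolist()),3,(0,255,0),-1)
        ims.append(im)
    cv2.imwrite(f"pics/{name}.png",np.hstack(ims))
E
python3 -c "
from look import *
look('d1',(.556,.319,.06),(.556,.319))"
```

```text
tcp [0.5573 0.3191 0.114 ] yaw -65.42 tilt [0.09 0.04] t 12.38 w 0.651 F [ 0.3  0.1 -0.4] j [-1.27  0.74  0.99  1.77 -0.71  1.04 -1.15]
shift cm (tool) [-0.05  0.13  5.4 ]
```

View pics/d1.png

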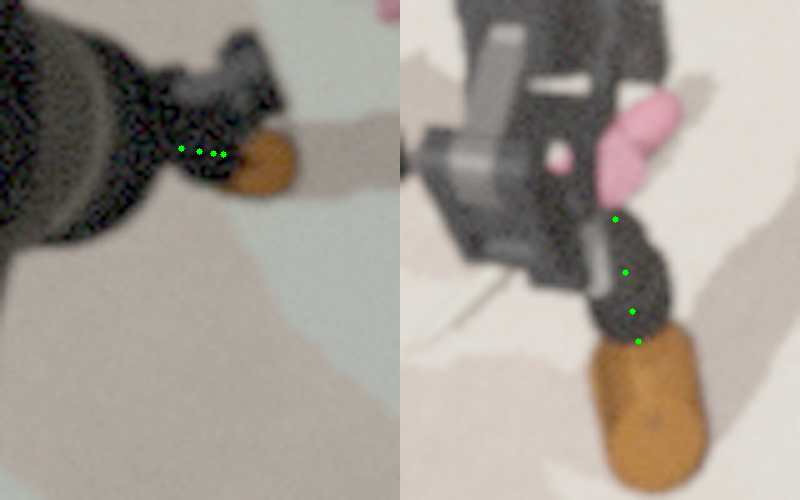

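```bash
python3 - <<'E'
from h import *
from workcell import robot
o=robot.observe();w,x,y,z=o["eef_rot"];R=Ro.from_quat([x,y,z,w]).as_matrix();T=o["tcp_pos"]
p=pickle.load(open("d1_side.pkl","rb"));q=pickle.load(open("d1_top.pkl","rb"))
for zo in(-.01,-.035):
  for sx in(-1,1):
    for sy in(-.011,.011):
        X=T+R@np.array([sx*.0277,sy,zo]);print(zo,sx,sy,((proj(p,X)-[185,320])*5+[400,0]).round(0),((proj(q,X)-[140,215])*5).round(0))
for zo in(0,-.1):print(((proj(p,T+R@np.array([0,0,zo]))-[185,320])*5+[400,0]).round(0))
E
```

```text
-0.01 -1 -0.011 [541. 305.] [102. 148.]
-0.01 -1 0.011 [624. 316.] [124. 201.]
-0.01 1 -0.011 [597. 125.] [235.  89.]
-0.01 1 0.011 [676. 135.] [258. 142.]
-0.035 -1 -0.011 [528. 252.] [ 81. 146.]
-0.035 -1 0.011 [614. 263.] [104. 200.]
-0.035 1 -0.011 [586.  71.] [218.  85.]
-0.035 1 0.011 [667.  80.] [241. 140.]
[614. 238.]
[571.   9.]
```

Request:
{"api": "send_rows", "payload": {
  "increments": [
    [0, 0, 3, 0, 0, 0, -0.3],
    [0, 0.1, 2.9, 0, 0, 0, -0.3],
    [0, 0, 0, 0, 0, 0, -0.3],
    [0, 0, 0, 0, 0, 0, -0.3]
  ]
}}

```text
clock: 12.98
tcp_pos: [0.5566, 0.3191, 0.0553]
eef_rot: [-0.001, 0.842, -0.54, 0.001]
wrist_force: [-0.1, 0.2, 0.3]
width: 0.649
```

```bash
python3 -c "
from look import *
look('d2',(.556,.319,.045),(.556,.319))"
```

```text
tcp [0.5566 0.3191 0.0553] yaw -65.39 tilt [0.11 0.05] t 12.97 w 0.649 F [-0.1  0.2  0.3] j [-1.23  0.8   0.92  1.8  -0.78  0.95 -1.1 ]
shift cm (tool) [-0.01  0.06  1.03]
```

View pics/d2.png

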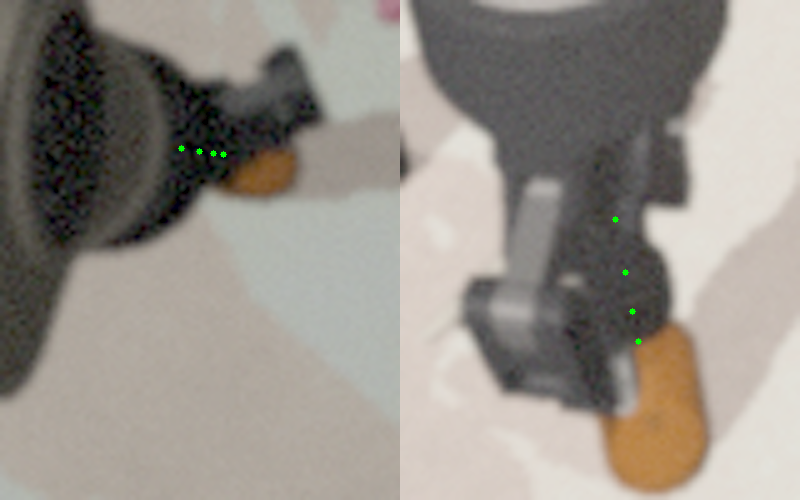

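```bash
python3 - <<'E'
from h import *
from workcell import robot
o=robot.observe();w,x,y,z=o["eef_rot"];R=Ro.from_quat([x,y,z,w]).as_matrix();T=o["tcp_pos"]
p=pickle.load(open("d2_side.pkl","rb"))
for zo in(-.01,-.02,-.03,-.04):
  print(zo,[((proj(p,T+R@np.array([a,b,zo]))-[185,320])*5+[400,0]).round(0) for a,b in((-.0277,.011),(-.035,.011),(-.042,.011),(-.042,-.011))])
E
```

```text
-0.01 [array([649., 430.]), array([643., 455.]), array([636., 479.]), array([556., 469.])]
-0.02 [array([646., 412.]), array([639., 437.]), array([633., 461.]), array([552., 451.])]
-0.03 [array([642., 393.]), array([636., 418.]), array([629., 443.]), array([547., 432.])]
-0.04 [array([639., 374.]), array([632., 399.]), array([625., 424.]), array([543., 413.])]
```

Request:
{"api": "send_rows", "payload": {
  "increments": [
    [0, 0, 0.9, 0, 0, 0, -0.3],
    [0, 0, 0, 0, 0, 0, -0.3],
    [0, 0, 0, 0, 0, 0, 1],
    [0, 0, 0, 0, 0, 0, 1],
    [0, 0, 0, 0, 0, 0, 1],
    [0, 0, 0, 0, 0, 0, 1],
    [0, 0, 0, 0, 0, 0, 1]
  ]
}}

```text
clock: 13.95
tcp_pos: [0.5558, 0.3189, 0.045]
eef_rot: [-0.0, 0.842, -0.54, 0.0]
wrist_force: [0.9, -0.1, 2.7]
width: 0.259
```

```bash
python3 -c "
from look import *
look('d3',(.556,.319,.045),(.556,.319))"
```

```text
tcp [0.5558 0.3189 0.045 ] yaw -65.38 tilt [0.03 0.01] t 13.95 w 0.259 F [ 0.9 -0.1  2.7] j [-1.22  0.81  0.91  1.81 -0.79  0.94 -1.1 ]
shift cm (tool) [ 0.   -0.03 -0.  ]
```

View pics/d3.png

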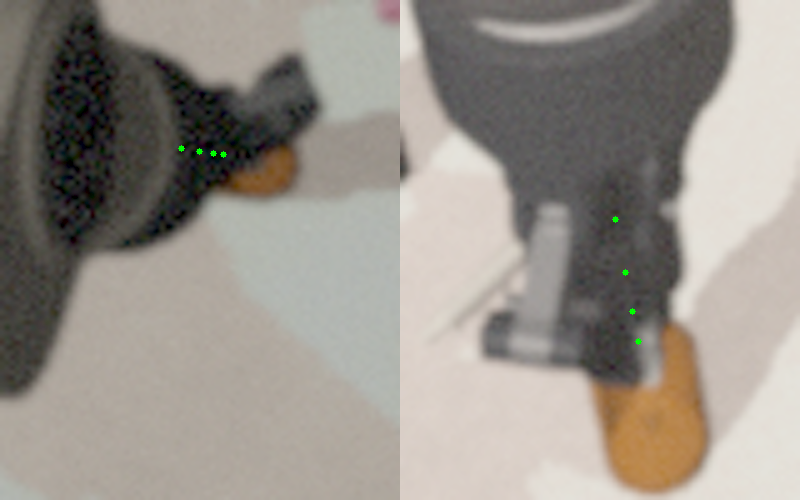

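Request:
{"api": "send_rows", "payload": {
  "increments": [
    [0, 0, -1, 0, 0, 0, 1],
    [0, 0, -1, 0, 0, 0, 1],
    [0, 0, -1, 0, 0, 0, 1],
    [0, 0, 0, 0, 0, 0, 1]
  ]
}}

```text
clock: 14.55
tcp_pos: [0.5561, 0.3192, 0.0758]
eef_rot: [-0.001, 0.842, -0.54, 0.0]
wrist_force: [0.9, 0.2, -0.6]
width: 0.26
```

```bash
python3 -c "
from look import *
look('d4',(.556,.319,.045),(.556,.319))"
```

```text
tcp [0.5561 0.3192 0.0758] yaw -65.37 tilt [0.08 0.06] t 14.55 w 0.26 F [ 0.9  0.2 -0.6] j [-1.24  0.78  0.95  1.79 -0.76  0.98 -1.12]
shift cm (tool) [0.02 0.02 3.08]
```

View pics/d4.png

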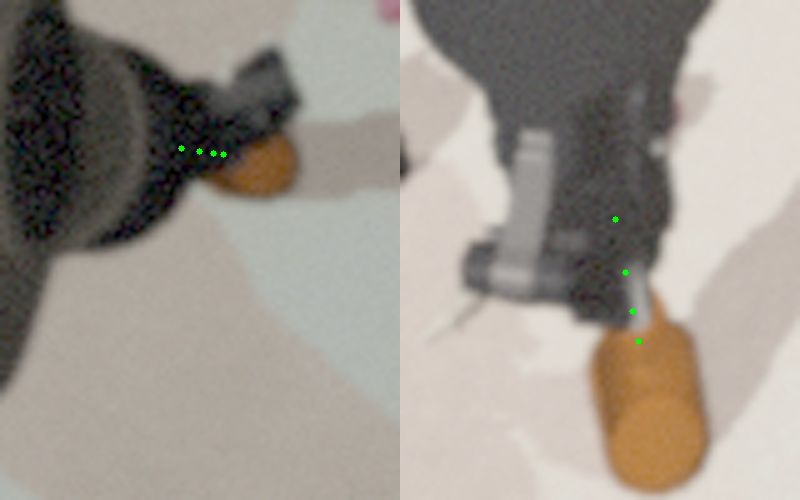

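Request:
{"api": "send_rows", "payload": {
  "increments": [
    [0, 0, -1.5, 0, 0, 0, 1],
    [0, 0, -2, 0, 0, 0, 1],
    [0, 0, -2, 0, 0, 0, 1],
    [0, 0, -2, 0, 0, 0, 1],
    [0, 0, -2, 0, 0, 0, 1],
    [0, 0, -2, 0, 0, 0, 1],
    [0, 0, -1, 0, 0, 0, 1],
    [0, 0, 0, 0, 0, 0, 1]
  ]
}}

```text
clock: 15.65
tcp_pos: [0.5558, 0.319, 0.2004]
eef_rot: [-0.001, 0.842, -0.54, 0.0]
wrist_force: [-0.4, 0.1, -1.7]
width: 0.262
```

```bash
python3 -c "
from look import *
look('d5',(.545,-.257,.2),(.556,.319),side=(185,240))
p=pickle.load(open('d5_side.pkl','rb'));cv2.imwrite('pics/d5s.png',p['pixels'][:,:,::-1])"
```

```text
tcp [0.5558 0.319  0.2004] yaw -65.37 tilt [0.05 0.04] t 15.65 w 0.262 F [-0.4  0.1 -1.7] j [-1.32  0.65  1.08  1.69 -0.62  1.18 -1.21]
shift cm (tool) [ 5.192e+01  2.499e+01 -1.000e-02]
```

View pics/d5.png

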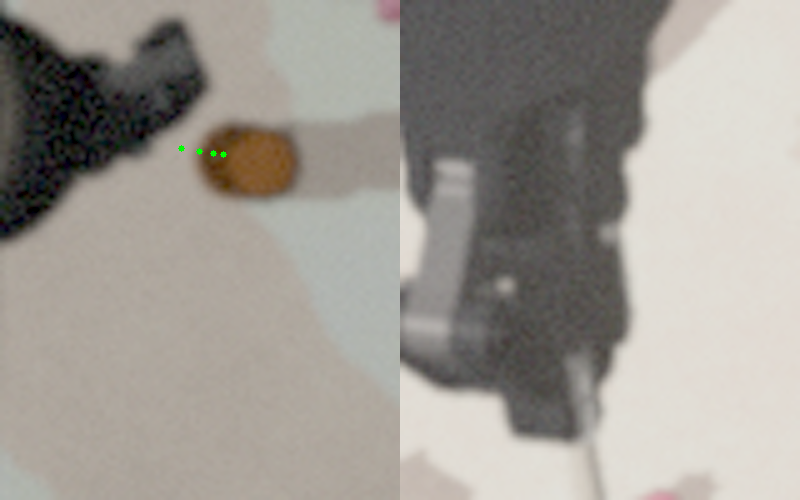

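View pics/d5s.png

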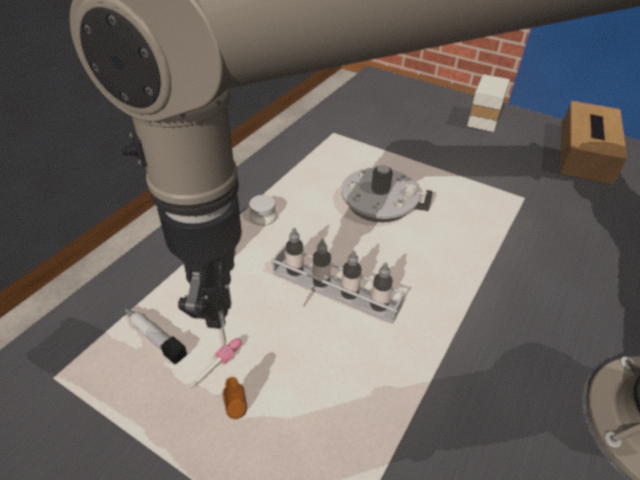

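```bash
python3 - <<'E'
from workcell import robot
from fit import *
t=robot.snapshot("top");s=robot.snapshot("side");pickle.dump(t,open("t6.pkl","wb"));pickle.dump(s,open("s6.pkl","wb"))
for n,p in(("top",t),("side",s)):
  for q in("large_cup","pointer_place","knob"):
    for r in robot.landmark_of(p,q)[:1]:
        u=np.array(r["centre"])*[640,480];print(n,q,u.round(1),round(r["score"],2),atz(p,u,.074 if q=="knob" else .049)[:2].round(4))
  # plate fit
C=[(.014,.035,.014,.049)]
ims=[]
for p,(x0,y0) in((t,(440,220)),(s,(380,160))):
    im=cv2.resize(p["pixels"][y0:y0+60,x0:x0+60,::-1],(400,400),interpolation=cv2.INTER_CUBIC)
    im=cv2.convertScaleAbs(im,alpha=1.2);f=400/60
    for a in np.linspace(0,2*np.pi,40):
        for rr in(.012,.014):
            u=(proj(p,(.5425+rr*np.cos(a),-.257+rr*np.sin(a),.049))-[x0,y0]+.5)*f;cv2.circle(im,tuple(u.astype(int).tolist()),1,(0,0,255) if rr==.014 else (0,255,0),-1)
    ims.append(im)
cv2.imwrite("pics/cup.png",np.hstack(ims))
E
```

```text
top large_cup [474.7 256.2] 0.59 [ 0.5441 -0.2587]
top pointer_place [474.6 256.5] 0.9 [ 0.5434 -0.2585]
top knob [467. 229.] 0.95 [ 0.5963 -0.2383]
side large_cup [409.4 188.1] 0.59 [ 0.5428 -0.2586]
side pointer_place [411.3 190.5] 0.94 [ 0.5359 -0.2532]
side knob [380.4 171.6] 0.56 [ 0.6082 -0.2456]
```

View pics/cup.png

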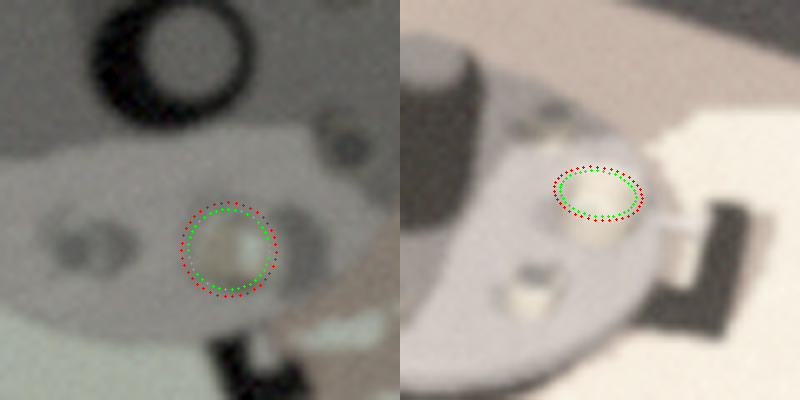

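Request:
{"api": "send_rows", "payload": {
  "increments": [
    [2, 1, 0, 0, 0, 0, 1],
    [4, 2, 0, 0, 0, 0, 1],
    [5, 2.4, 0, 0, 0, 0, 1],
    [5, 2.4, 0, 0, 0, 0, 1],
    [5, 2.4, 0, 0, 0, 0, 1],
    [5, 2.4, 0, 0, 0, 0, 1],
    [5, 2.4, 0, 0, 0, 0, 1]
  ]
}}

```text
clock: 17.02
tcp_pos: [0.5471, -0.0287, 0.1998]
eef_rot: [-0.0, 0.841, -0.541, -0.0]
wrist_force: [0.8, 0.2, -0.2]
width: 0.258
```

Request:
{"api": "send_rows", "payload": {
  "increments": [
    [5, 2.4, 0, 0, 0, 0, 1],
    [5, 2.4, 0, 0, 0, 0, 1],
    [5, 2.4, 0, 0, 0, 0, 1],
    [4, 2, 0, 0, 0, 0, 1],
    [2, 1, 0, 0, 0, 0, 1],
    [0, 0, 0, 0, 0, 0, 1],
    [0, 0, 0, 0, 0, 0, 1],
    [0, 0, 0, 0, 0, 0, 1]
  ]
}}

```text
clock: 18.02
tcp_pos: [0.5432, -0.2574, 0.1995]
eef_rot: [-0.0, 0.842, -0.539, -0.0]
wrist_force: [-0.2, -0.6, 0.2]
width: 0.26
```

```bash
python3 - <<'E'
from workcell import robot
from h import *
o=robot.observe();to(o,(.5432,-.258,.2))
s=robot.snapshot("side");t=robot.snapshot("top");pickle.dump(s,open("s7.pkl","wb"));pickle.dump(t,open("t7.pkl","wb"))
cv2.imwrite("pics/s7.png",s["pixels"][:,:,::-1]);crop(s,360,80,110,130,5 if 0 else 4,"pics/s7c.png");cv2.imwrite("pics/t7.png",t["pixels"][:,:,::-1])
T=o["tcp_pos"]
for z in(.167-.0,T[2]+.043):print(z,proj(s,(*T[:2],z)),proj(t,(*T[:2],z)))
for q in("dropper_tip","dropper_collar"):
  for p in(s,t):print(q,[(np.round(np.array(r["centre"])*[640,480],1),round(r["score"],2)) for r in robot.landmark_of(p,q)][:3])
E
```

```text
tcp [ 0.5432 -0.2574  0.1995] yaw -65.27 tilt [-0.01  0.05] t 18.02 w 0.26 F [-0.2 -0.6  0.2] j [-0.39  0.55  1.03  1.79 -0.52  1.11 -0.31]
shift cm (tool) [ 0.05  0.02 -0.05]
0.167 [417.70905372 140.55012132] [488.50504234 255.45670669]
0.24249521511861566 [424.07148183 105.58129304] [499.52746835 254.58713161]
dropper_tip [(array([189.7, 387.4]), 0.73), (array([416.6, 142.2]), 0.49)]
dropper_tip [(array([184.9, 208.6]), 0.51), (array([310.2, 139.1]), 0.23)]
dropper_collar [(array([226. , 352.4]), 0.87), (array([237.8, 406.6]), 0.64), (array([424.5, 102.3]), 0.49)]
dropper_collar [(array([220.7, 215.1]), 0.64)]
```

View pics/s7.png

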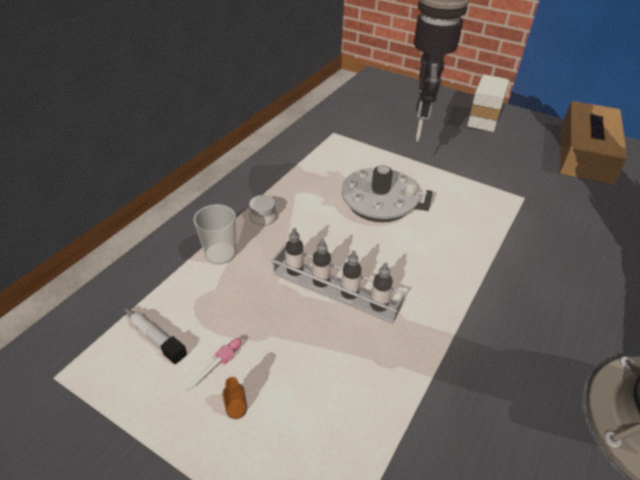

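View pics/s7c.png

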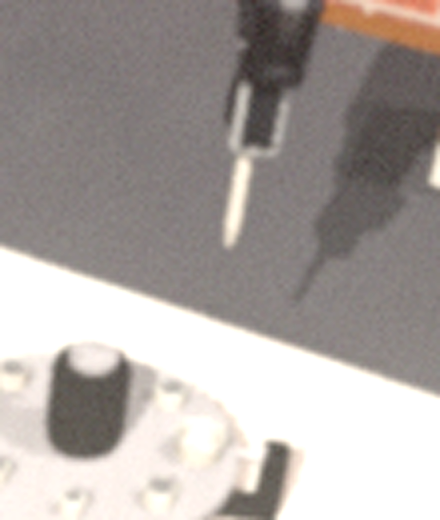

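View pics/t7.png

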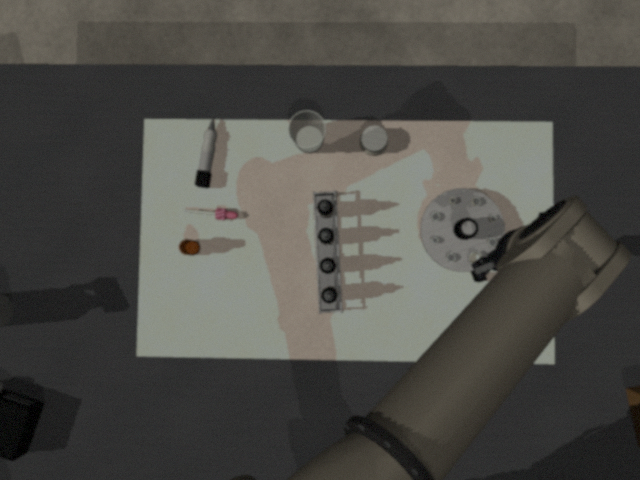

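```bash
python3 - <<'E'
from h import *
s=pickle.load(open("s7.pkl","rb"));g=s["pixels"].astype(float).mean(2)
for r in range(114,146):
    row=g[r,408:432];bg=np.median(row);w=np.clip(row-bg-15,0,None)
    print(r,round((w*np.arange(408,432)).sum()/max(w.sum(),1e-6),2),round(w.sum(),0),round(w.max()),end=" | ")
print()
for z in(.16,.17,.18,.19,.2,.21,.22):print(z,proj(s,(.5432,-.2574,z)).round(2))
E
```

```text
114 422.07 81.0 26 | 115 419.91 69.0 27 | 116 418.55 48.0 23 | 117 421.08 17.0 7 | 118 422.5 59.0 13 | 119 420.58 90.0 30 | 120 420.4 166.0 55 | 121 420.31 214.0 66 | 122 420.22 226.0 66 | 123 420.06 226.0 67 | 124 419.79 232.0 67 | 125 419.64 214.0 65 | 126 419.49 217.0 65 | 127 419.32 216.0 66 | 128 419.11 219.0 66 | 129 418.93 216.0 65 | 130 418.75 213.0 66 | 131 418.56 207.0 64 | 132 418.36 211.0 64 | 133 418.21 222.0 66 | 134 418.02 227.0 66 | 135 417.83 217.0 65 | 136 417.66 197.0 62 | 137 417.53 168.0 55 | 138 417.35 137.0 48 | 139 417.07 111.0 46 | 140 416.93 83.0 36 | 141 416.54 27.0 14 | 142 0.0 0.0 0 | 143 0.0 0.0 0 | 144 0.0 0.0 0 | 145 0.0 0.0 0 | 
0.16 [417.15 143.61]
0.17 [417.95 139.24]
0.18 [418.75 134.8 ]
0.19 [419.57 130.3 ]
0.2 [420.4  125.74]
0.21 [421.24 121.11]
0.22 [422.1  116.41]
```

```bash
python3 - <<'E'
from h import *
s=pickle.load(open("s7.pkl","rb"));t=pickle.load(open("t6.pkl","rb"))
for c in((.5432,-.258),(.5425,-.257),(.5441,-.2587)):print(c,"side",proj(s,(*c,.049)).round(2),"top",proj(t,(*c,.049)).round(2))
# contrast crops with rulers
def c2(p,x0,y0,w,h,f,n):
    g=p["pixels"][y0:y0+h,x0:x0+w,::-1].astype(float);lo,hi=np.percentile(g,3),np.percentile(g,99.5)
    im=(np.clip((g-lo)/(hi-lo),0,1)*255).astype(np.uint8)
    im=cv2.resize(im,None,fx=f,fy=f,interpolation=cv2.INTER_NEAREST)
    for i in range(0,w,5):cv2.putText(im,str(x0+i),(int((i+.1)*f),8),0,.28,(0,0,255),1);cv2.line(im,(int((i+.5)*f),10),(int((i+.5)*f),15),(0,0,255),1)
    for i in range(0,h,5):cv2.putText(im,str(y0+i),(0,int((i+.7)*f)),0,.28,(0,0,255),1)
    return im
a=c2(s,395,175,27,27,14,0);b=c2(t,462,243,27,27,14,0)
cv2.imwrite("pics/cupz.png",np.hstack([a,b]))
E
```

```text
(0.5432, -0.258) side [409.13 188.19] top [474.35 256.6 ]
(0.5425, -0.257) side [409.24 188.54] top [473.85 256.95]
(0.5441, -0.2587) side [408.88 187.88] top [474.71 256.15]
```

View pics/cupz.png

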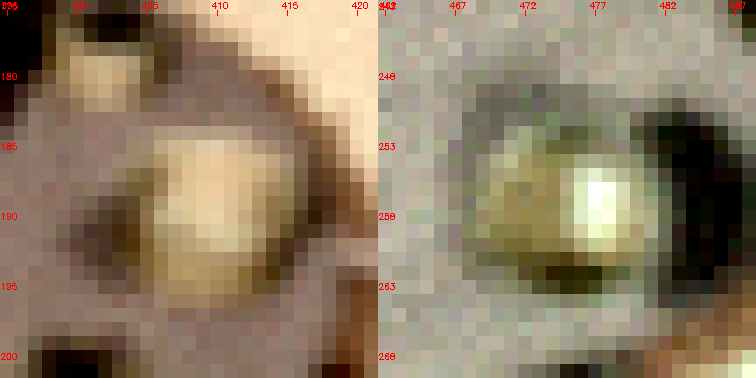

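Request:
{"api": "send_rows", "payload": {
  "increments": [
    [0.15, 0.2, 0, 0, 0, 0, 1],
    [0, 0, 2, 0, 0, 0, 1],
    [0, 0, 2, 0, 0, 0, 1],
    [0, 0, 2, 0, 0, 0, 1],
    [0, 0, 2, 0, 0, 0, 1],
    [0, 0, 1.5, 0, 0, 0, 1],
    [0, 0, 0, 0, 0, 0, 1],
    [0, 0, 0, 0, 0, 0, 1]
  ]
}}

```text
clock: 19.32
tcp_pos: [0.5422, -0.2614, 0.1052]
eef_rot: [0.0, 0.842, -0.54, 0.0]
wrist_force: [-0.1, 0.4, 0.2]
width: 0.261
```

```bash
cat > l8.py <<'E'
from workcell import robot
from h import *
import sys
def l8(n):
    o=robot.observe();to(o,(.5428,-.259,.092))
    s=robot.snapshot("side");pickle.dump(s,open(n+".pkl","wb"));crop(s,370,100,75,110,5,f"pics/{n}.png")
    T=o["tcp_pos"];print("tip proj",proj(s,(*T[:2],T[2]-.033)),"cup proj",proj(s,(.5428,-.259,.049)),proj(s,(.5428,-.259,.059)))
    for q in("dropper_tip","large_cup"):print(q,[(np.round(np.array(r["centre"])*[640,480],1),round(r["score"],2)) for r in robot.landmark_of(s,q)][:3])
    g=s["pixels"].astype(float)
    c=s["pixels"][140:215,370:445,::-1];cv2.imwrite(f"pics/{n}z.png",cv2.resize(cv2.convertScaleAbs(c,alpha=1.15),(600,600),interpolation=cv2.INTER_CUBIC))
    return s
E
python3 -c "
from l8 import *
l8('s8')"
```

```text
tcp [ 0.5422 -0.2614  0.1052] yaw -65.39 tilt [ 0.04 -0.03] t 19.32 w 0.261 F [-0.1  0.4  0.2] j [-0.3   0.65  0.93  1.87 -0.64  0.95 -0.22]
shift cm (tool) [-0.2  -0.16  1.32]
tip proj [411.84212109 178.74042527] cup proj [409.49426792 188.01433382] [410.18155084 184.25205991]
dropper_tip [(array([189.3, 386.1]), 0.7), (array([411.4, 179.7]), 0.64)]
large_cup []
```

View pics/s8z.png

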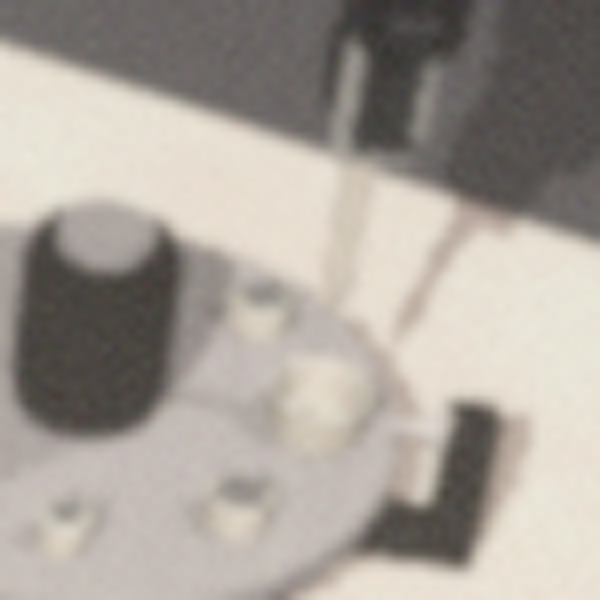

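Request:
{"api": "send_rows", "payload": {
  "increments": [
    [0, 0, 0.6, 0, 0, 0, 1],
    [0, 0, 0.6, 0, 0, 0, 1],
    [0, 0, 0, 0, 0, 0, 1],
    [0, 0, 0, 0, 0, 0, 1]
  ]
}}

```text
clock: 19.98
tcp_pos: [0.5418, -0.2611, 0.0926]
eef_rot: [0.0, 0.842, -0.54, -0.0]
wrist_force: [-0.6, 0.3, -0.5]
width: 0.259
```

Request:
{"api": "send_rows", "payload": {
  "increments": [
    [0, 0, 0, 0, 0, 0, 1]
  ]
}}

```text
clock: 20.1
tcp_pos: [0.542, -0.2611, 0.0928]
eef_rot: [-0.0, 0.842, -0.54, 0.0]
wrist_force: [-0.2, -0.7, -0.1]
width: 0.257
```

Request:
{"api": "send_rows", "payload": {
  "increments": [
    [0, 0, 0, 0, 0, 0, 1]
  ]
}}

```text
clock: 20.23
tcp_pos: [0.5419, -0.2611, 0.0928]
eef_rot: [-0.0, 0.842, -0.54, 0.0]
wrist_force: [0.3, 0.1, -0.1]
width: 0.261
```

Request:
{"api": "send_rows", "payload": {
  "increments": [
    [0, 0, 0, 0, 0, 0, 1]
  ]
}}

```text
clock: 20.35
tcp_pos: [0.5419, -0.261, 0.0927]
eef_rot: [-0.0, 0.842, -0.54, 0.0]
wrist_force: [1.2, -0.3, 0.2]
width: 0.262
```

```bash
python3 -c "
from l8 import *
l8('s9');t=robot.snapshot('top');cv2.imwrite('pics/t9.png',t['pixels'][:,:,::-1])
for i in range(4): robot.snapshot('top');print(robot.observe()['tcp_pos'].round(4))
crop(t,440,210,80,80,6,'pics/t9c.png')"
```

```text
tcp [ 0.5419 -0.261   0.0927] yaw -65.37 tilt [ 0.01 -0.  ] t 20.35 w 0.262 F [ 1.2 -0.3  0.2] j [-0.29  0.66  0.91  1.88 -0.65  0.93 -0.21]
shift cm (tool) [-0.15 -0.17  0.07]
tip proj [411.01706422 183.62654384] cup proj [409.49426792 188.01433382] [410.18155084 184.25205991]
dropper_tip [(array([188.2, 383.4]), 0.62), (array([409.1, 185.8]), 0.53), (array([409.2, 191. ]), 0.34)]
large_cup [(array([410., 187.]), 0.91)]
[ 0.5418 -0.261   0.0927]
[ 0.5419 -0.261   0.0927]
[ 0.5419 -0.261   0.0927]
[ 0.5419 -0.261   0.0927]
```

View pics/s9z.png

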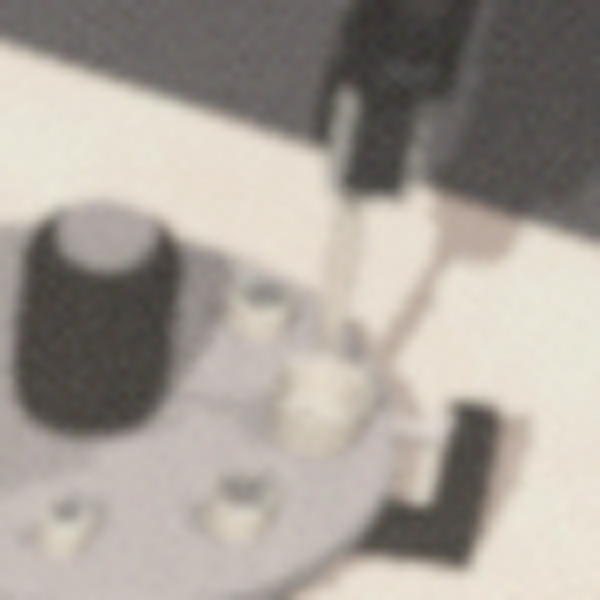

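View pics/t9c.png

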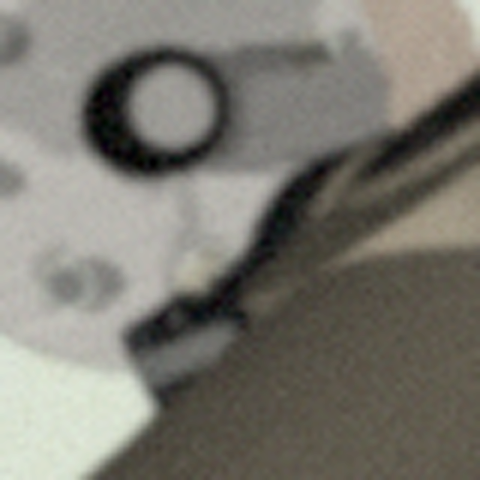

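Request:
{"api": "send_rows", "payload": {
  "increments": [
    [-0.15, -0.05, 0, 0, 0, 0, 1],
    [0, 0, 0, 0, 0, 0, 1],
    [0, 0, 0, 0, 0, 0, 1],
    [0, 0, 0, 0, 0, 0, 1],
    [0, 0, 0, 0, 0, 0, 1],
    [0, 0, 0, 0, 0, 0, 1]
  ]
}}

```text
clock: 21.5
tcp_pos: [0.5417, -0.2595, 0.0927]
eef_rot: [0.0, 0.842, -0.54, 0.0]
wrist_force: [0.6, 0.1, -0.2]
width: 0.257
```

```bash
python3 -c "
from l8 import *
s=l8('s10')
c=s['pixels'][160:205,390:430,::-1].astype(float);lo,hi=np.percentile(c,5),np.percentile(c,99.8)
c=(np.clip((c-lo)/(hi-lo),0,1)**1.5*255).astype(np.uint8);a=cv2.resize(c,None,fx=10,fy=10,interpolation=cv2.INTER_CUBIC)
cv2.imwrite('pics/s10z2.png',a);cv2.imwrite('pics/s10f.png',s['pixels'][:,:,::-1])"
```

```text
tcp [ 0.5417 -0.2595  0.0927] yaw -65.38 tilt [ 0. -0.] t 21.5 w 0.257 F [ 0.6  0.1 -0.2] j [-0.29  0.66  0.91  1.88 -0.65  0.93 -0.21]
shift cm (tool) [ 0.   -0.12  0.07]
tip proj [410.81351059 184.04182011] cup proj [409.49426792 188.01433382] [410.18155084 184.25205991]
dropper_tip [(array([411. , 184.8]), 0.62), (array([190.3, 384.9]), 0.58)]
large_cup [(array([407.9, 188.2]), 0.65)]
```

View pics/s10z2.png

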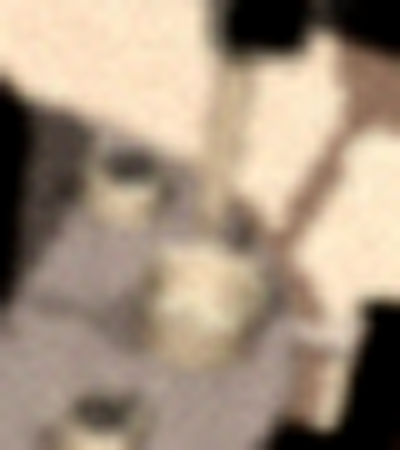

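View pics/s10f.png

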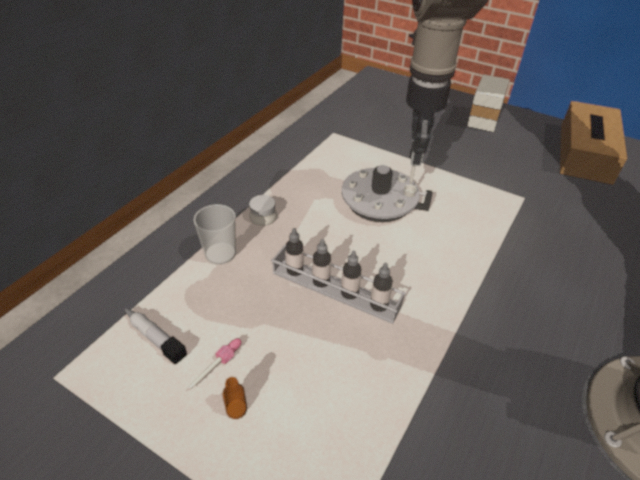

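```bash
python3 -c "
from workcell import robot
o=robot.observe();print(o['joint_velocities'].round(3),o['width'],o['wrist_force'].round(1));print(robot.finish_job())"
```

```text
[-0.001 -0.001 -0.     0.     0.001  0.     0.001] 0.2617030242093664 [ 0.1 -0.3 -0.9]
the job is handed in; nothing more can be done
None
```

I turned the carousel 90° clockwise by its knob, and the largest cup settled at the pointer. I then lifted the dropper out of its bottle, carried it over the ink row and stopped with its tip above that cup. The job was handed in at about 21.5 s.

**Last checks:**
- **Arm and grip:** the arm was at rest and the tool vertical to within 0.1°. The grip was still on the collar (opening about 22 mm), with wrist force under 1 N.
- **Tip position:** the tip was about 10–11 mm above the cup's rim and centred to about 1–2 mm in the side view. The height comes partly from where I gripped the dropper, because the very end of the pipette blends into the cup rim in the picture. The other horizontal direction rests on where the gripper held the knob and on the earlier top view, because the arm hid the tip from above.
- **Other things:** in the side picture the dropper's bottle is still standing, and the ink bottles, rinse cup, jar and tattoo machine are in place.

**What disagreed:**
- **Finger height:** the pictures showed the gripper's pads about 20–25 mm higher than the stated tool frame, so I set both grips by the pictures.
- **Pink look-alike:** it was standing on its pipette tip in the first pictures and was lying down by 5.5 s. The gripper was never closer than about 13 cm, so it seems to have fallen by itself, and I left it where it lay.

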